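# Put the piled lids back on their storage jars

### The job

The wooden lids of the four storage jars are piled up in front of them. Take the pile apart and put each lid on the jar of its own shape and size, plug down and seated flat on the rim, the square lid lined up with the sides of its jar. Leave the jars standing where they are, and do not disturb the mug or the small spice jar.

Things in the scene. Friction and masses are not known exactly. Their poses are not given: they have to be found in the camera images.
- square_lid: the square lid: a plain square slab of light wood, 68 x 68 mm and 19 mm thick, with a narrower grey plug (42 x 42 mm wide, 7 mm deep) under its middle; 26 mm high in all. Starts at the bottom of the pile, on the worktop. Origin: centre of the plug's underside; z up; x and y along its sides. Seated, its origin is 7 mm below the jar's rim; the plug has 7 mm of play all round
- large_lid: the large round lid: a plain round slab of light wood, 60 mm in diameter and 19 mm thick, with a narrower grey plug (35 mm wide, 7 mm deep) under its middle; 26 mm high in all. Starts in the pile, on the square lid. Origin: centre of the plug's underside; z up. Seated, its origin is 7 mm below the jar's rim; the plug has 7 mm of play all round
- medium_lid: the medium round lid: a plain round slab of light wood, 49 mm in diameter and 19 mm thick, with a narrower grey plug (24 mm wide, 7 mm deep) under its middle; 26 mm high in all. Starts in the pile, on the large lid. Origin: centre of the plug's underside; z up. Seated, its origin is 7 mm below the jar's rim; the plug has 7 mm of play all round
- small_lid: the small round lid: a plain round slab of light wood, 38 mm in diameter and 19 mm thick, with a narrower grey plug (14 mm wide, 7 mm deep) under its middle; 26 mm high in all. Starts on top of the pile. Origin: centre of the plug's underside; z up. Seated, its origin is 7 mm below the jar's rim; the plug has 7 mm of play all round
- square_jar: the square storage jar, open, grey-green stoneware, 64 x 64 mm outside, 60 mm tall, mouth 56 x 56 mm; loose, 0.3 to 0.8 kg. Origin: centre of its underside; z up; x and y along its sides. Takes the square lid
- large_jar: the large round storage jar, open, grey-green stoneware, 56 mm outside diameter, 65 mm tall, mouth 49 mm; loose, 0.3 to 0.8 kg. Origin: centre of its underside; z up. Takes the large round lid
- medium_jar: the medium round storage jar, open, grey-green stoneware, 45 mm outside diameter, 55 mm tall, mouth 38 mm; loose, 0.3 to 0.8 kg. Origin: centre of its underside; z up. Takes the medium round lid
- small_jar: the small round storage jar, open, grey-green stoneware, 35 mm outside diameter, 50 mm tall, mouth 28 mm; loose, 0.3 to 0.8 kg. Origin: centre of its underside; z up. Takes the small round lid
- blue_mug: a blue mug with a yellow band, about 90 mm wide (120 mm with its handle) and 97 mm tall, standing on the worktop at the right of the pile, near the range; not to be disturbed. Origin: centre of its underside (handle included)
- pepper_jar: a small round spice jar with a dark cap, 41 mm in diameter, 105 mm tall, standing on the worktop at the left of the pile; not to be disturbed. Origin: centre of its underside
Mind the look-alikes: they are no part of the job. Leave any orange look-alike of the small_jar alone. What is shaped like the small_lid but orange is not meant.

How it is judged:
By the outcome, as a careful person would: the job done as asked, in the order asked, and still so for the second after the job is handed in, with the robot touching nothing.
It also fails if it takes over 106 s, if anything falls off the work surface, if the arm or the gripper's body presses on something with over 40 N, if the wrist force passes 120 N, or if a joint passes its speed limit or range.

### The arm

A 6-joint arm with a two-finger parallel gripper is mounted at the origin on a cart in front of the work surface, level with it; the furniture and walls round the work are solid. World frame = base frame: x ahead of the robot, y to its left, z up, the work surface at z = 0. Lengths are in m, angles in rad, forces in N, time in s.
With the tool pointing down it reaches from about 0.325 to 0.9 m from the base axis. Payload 6.1 kg.
Tool frame: the origin (TCP) lies midway between the tips of the shut fingers; the grasp point (between the pads) lies 19 mm behind it (manip.pinch_z is the distance from the TCP to the grasp point, in m); y points along the fingers, z is the direction in which the jaws open and shut, and the axes are right-handed (so a half turn about y gives the same grasp; the last joint's range is limited). The gripper opens to 87 mm and grips with 3 to 60 N. Pads are 19 mm wide; open, the fingers measure 117 mm over their backs; the gripper's body (75 mm by 190 mm) begins 51 mm behind the grasp point.
Start: joints at [-1.357, 0.22, 1.526, -0, 1.395, -0.126], TCP at [0.208, -0.589, 0.223] pointing down, gripper open.
Joint ranges: [-2.98, 2.98], [-0.91, 2.08], [0.09, 2.57], [-1.24, 4.39], [0.2, 2.65], [-2.68, 2.68]. Speed limits (rad/s): [2.57, 2.57, 3.01, 3.14, 3.14, 3.14].

### API

Orientations are given as [roll, pitch, yaw] about the fixed x, y, z axes, in that order (R = Rz(yaw) Ry(pitch) Rx(roll)).
In Python, from rig import manip, vision gives the robot as it stands.
- The arm moves only by the shell command python3 -m creep 'ROWS' [OPENING]. ROWS is JSON, a list that holds one entry, the list of rows, each a list of 4 numbers: the shift along the tool's x, y, z in cm, then the turn about the tool's y in rad. In form: [[[dx, dy, dz, spin], ...]]. A call has 1 to 8 rows; each row shifts and turns the commanded pose from where the row before left it, along the tool's axes as they then stand; what a row does not reach is not made up. A row lasts 1/12 s, in which the tool goes at most 41.7 mm and 7.16 degrees, less where a joint would pass 70% of its speed; a pose out of reach is approached as far as the arm can. A call with a gripper value outside its range is refused whole. OPENING is the opening, from 0 (shut) to 1 (fully open), set as the call begins (- or left out, the last holds). The fingers move at their own pace and stop on an object; the grip force is fixed at half the most. Time passes only in rows, so rows that do not move let the fingers close. It gives the time, the measured TCP pose, the force and the opening at its end, in the units of the state.
- manip.read_state(): the state, without advancing time (a new reading comes with each control period).
- vision.snapshot(name): name is "side" or "top"; returns the picture (420x560x3 uint8, red, green, blue); there is no depth.
- vision.camera_info(name): a dict with "K" (3x3 intrinsics, pixels), "xyz" and "orientation" of the camera in the world. Camera axes: x right, y up, looking along -z (the intrinsics and any distortion apply to the point x, -y, -z); pixel columns grow to the right and rows downward; lengths in m; the calibration is good to about 2 mm. A picture is of the moment at which its call begins. camera_info takes no time and is no camera call.
- manip.finish_job(): hands the job in, once; it reports no verdict.
The state is a dict: "clock": time; "q": joint angles; "joint_velocities": joint speeds; "effort": joint torques, N m; "position": TCP position; "orientation": TCP orientation; "force": force on the tool from outside, world axes, zero at the start; "wrist_torque": the same for the moment, N m; "opening": finger opening in m.
Only numpy, scipy, OpenCV 4.12 (cv2) and the standard library are available. Lean on these libraries where they do the work, as an engineer would, in place of code of your own. Each camera call takes 0.05 s, during which the arm holds its last target.

## Working session

There is one attempt and no reset: what is moved stays moved. The work goes in short steps, Python scripts to look and compute and a shell command to move; the robot and the scene stay as the last step left them, time stands still between calls to the robot, and variables do not carry over. Pictures are saved under pics/ and viewed, and the job is handed in when it is done.

```bash
ls -la; mkdir -p pics
python3 - <<'E'
from rig import manip, vision
import cv2
for n in("side","top"):
    im=vision.snapshot(n); cv2.imwrite(f"pics/{n}0.png",im[:,:,::-1]); print(n,vision.camera_info(n))
print(manip.read_state(), manip.pinch_z)
E
```

```text
total 12
drwxr-xr-x  3 agent agent 4096 Dec  7 08:16 .
drwxr-xr-x 23 root  root  4096 Dec  7 08:16 ..
drwxr-xr-x  2 agent agent 4096 Dec  7 08:16 pics
side {'K': array([[401.52984725,   0.        , 283.68033217],
       [  0.        , 401.52984725, 212.99816528],
       [  0.        ,   0.        ,   1.        ]]), 'xyz': array([0.14851489, 0.84516048, 0.59163212]), 'orientation': array([ 9.42889848e-01,  1.72617354e-03, -2.65399135e+00])}
top {'K': array([[546.5455447 ,   0.        , 275.13890198],
       [  0.        , 546.5455447 , 211.87096174],
       [  0.        ,   0.        ,   1.        ]]), 'xyz': array([0.28767132, 0.20805867, 1.28833102]), 'orientation': array([ 0.15350764, -0.00160829, -1.57428448])}
{'clock': 0.1, 'q': array([-1.35710542e+00,  2.21172051e-01,  1.52748635e+00, -7.69334309e-06,
        1.39472251e+00, -1.26093713e-01]), 'joint_velocities': array([-0.00041132, -0.00296008, -0.00288714,  0.00013852,  0.00109662,
       -0.00018816]), 'effort': array([ 1.24357604e-03, -4.95942056e+01, -3.88518906e+01,  7.00926734e-02,
        5.15871635e-02, -7.33611000e-05]), 'position': array([ 0.20817963, -0.588712  ,  0.22153678]), 'orientation': array([-1.57257135e+00,  2.17380032e-04, -2.80180688e+00]), 'force': array([-0.32517218,  0.49650611,  0.50693308]), 'wrist_torque': array([ 0.03167845,  0.02225744, -0.00479502]), 'opening': 0.08695606207099915} 0.0187
```

View pics/side0.png

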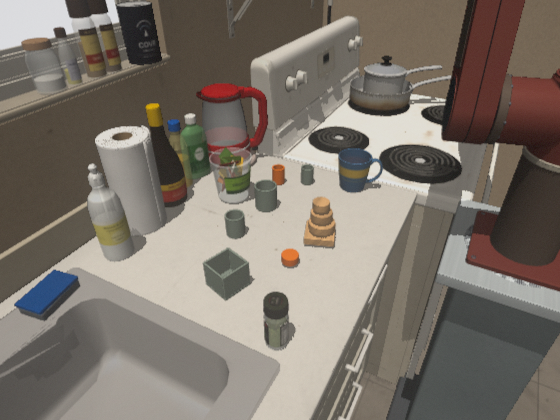

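View pics/top0.png

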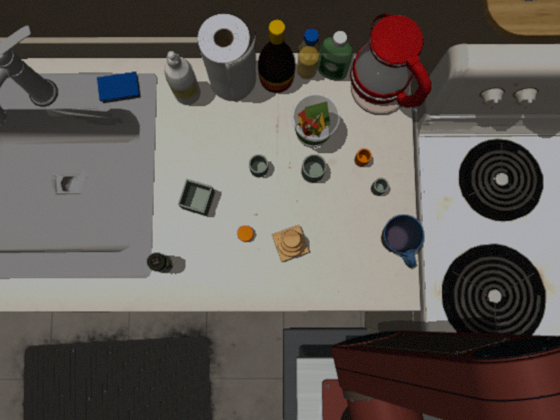

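Side view: the pile is at (320,222), the square jar at (227,273) and the round grey jars at (235,224), (265,195) and (307,174). Orange look-alikes are the jar at (279,175) and the lid at (290,258). In the top view the pile is at (292,241), the square jar at (197,198), the round grey jars at (260,165), (314,168) and (380,187), the orange jar at (363,157) and the orange lid at (245,233). The small jar is the grey one at top (380,187), and the small lid is the wooden one on top of the pile. I'll confirm both in an enlarged crop.

Run:
```python
import cv2,numpy as np
t=cv2.imread("pics/top0.png")[135:285,140:430]; s=cv2.imread("pics/side0.png")[140:300,200:400]
t=cv2.resize(t,(783,405),interpolation=cv2.INTER_CUBIC); s=cv2.resize(s,(750,600),interpolation=cv2.INTER_CUBIC)
cv2.imwrite("pics/tc.png",t);cv2.imwrite("pics/sc.png",s)
```

```text
(no output)
```

View pics/tc.png

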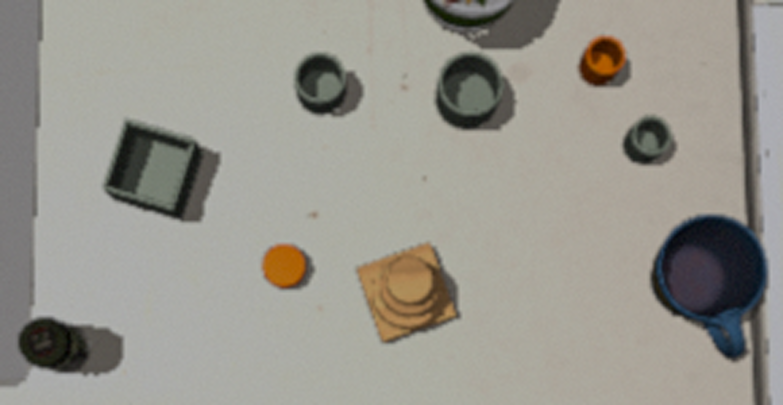

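View pics/sc.png

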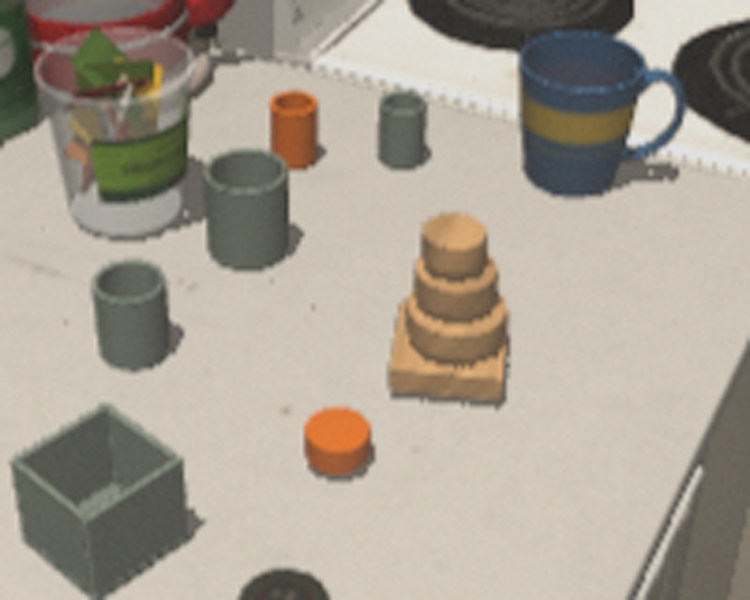

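The crops confirm it: the grey small jar is beside the orange one, and the wooden small lid tops the pile while the orange lid lies apart. Next I'll measure positions.

```bash
cat > h.py <<'E'
import numpy as np, cv2
from scipy.spatial.transform import Rotation as Ro
from rig import manip, vision
def cam(n):
    c=vision.camera_info(n); return np.array(c["K"]),np.array(c["xyz"]),Ro.from_euler("xyz",c["orientation"]).as_matrix()
def ray(n,uv,z):
    K,p,R=cam(n); uv=np.atleast_2d(uv).astype(float)
    d=np.c_[(uv[:,0]-K[0,2])/K[0,0],-(uv[:,1]-K[1,2])/K[1,1],-np.ones(len(uv))]@R.T
    return (p+d*((z-p[2])/d[:,2])[:,None])[:,:2]
def proj(n,P):
    K,p,R=cam(n); q=(np.atleast_2d(P)-p)@R; return np.c_[K[0,0]*q[:,0]/-q[:,2]+K[0,2],K[1,1]*-q[:,1]/-q[:,2]+K[1,2]]
def rim(n,mask,h,r):
    "centre of top disc: outward extreme minus r, lateral middle, at plane z=h"
    ys,xs=np.nonzero(mask); q=np.r_[[ (x+a,y+b) for x,y in zip(xs,ys) for a,b in((-.5,0),(.5,0),(0,-.5),(0,.5))]]
    P=ray(n,q,h); c=cam(n)[1][:2]; m=P.mean(0)
    for _ in range(3):
        u=(m-c)/np.linalg.norm(m-c); v=np.array([-u[1],u[0]])
        a=(P-c)@u; b=(P-c)@v; m=c+u*(a.max()-r)+v*(b.max()+b.min())/2
    return m,b.max()-b.min()
E
python3 - <<'E'
from h import *
print("nadirs",cam("top")[1],cam("side")[1])
for n in("top","side"):
    im=cv2.imread(f"pics/{n}0.png").astype(int); B,G,R=im[...,0],im[...,1],im[...,2]
    g=((G-R)>1)&(G>30)&(G-B>-3)
    o=((R-B)>110)&(R-G>70)
    cv2.imwrite(f"pics/m_{n}.png",(g*255).astype(np.uint8))
    seeds={"top":{"sq":(197,198),"med":(260,165),"lar":(314,168),"sma":(380,187),"ora":(363,157)},
     "side":{"sq":(227,273),"med":(235,224),"lar":(265,195),"sma":(307,174)}}[n]
    H=dict(sq=(.06,.032),med=(.055,.0225),lar=(.065,.028),sma=(.05,.0175),ora=(.05,.0175))
    k,l,s,c=cv2.connectedComponentsWithStats((g.astype(np.uint8)),connectivity=4)
    for nm,(u,v) in seeds.items():
        best=[i for i in range(1,k) if s[i,4]>40 and abs(c[i]-[u,v]).max()<15]
        for i in best:
            m,w=rim(n,l==i,*H[nm]); print(n,nm,s[i],m.round(4),"w",round(w,4),"expect",2*H[nm][1])
    for p in ([(292,241),(245,233),(403,235),(158,262)] if n=="top" else []): print(p,ray(n,p,.026))
t=cv2.imread("pics/top0.png")[215:270,262:322]; s=cv2.imread("pics/side0.png")[190:255,290:350]
t=cv2.resize(t,None,fx=9,fy=9,interpolation=cv2.INTER_CUBIC); s=cv2.resize(s,None,fx=9,fy=9,interpolation=cv2.INTER_CUBIC)
cv2.imwrite("pics/tp.png",t);cv2.imwrite("pics/sp.png",s)
E
```

```text
nadirs [0.28767132 0.20805867 1.28833102] [0.14851489 0.84516048 0.59163212]
top sq [176 177  38  38 793] [0.5278 0.3967] w 0.0919 expect 0.064
top med [248 154  20  23 306] [0.5941 0.2459] w 0.0482 expect 0.045
top lar [301 154  26  28 472] [0.5862 0.1154] w 0.058 expect 0.056
top sma [372 178  17  16 184] [ 0.5416 -0.0396] w 0.0343 expect 0.035
(292, 241) [[0.41452247 0.16649931]]
(245, 233) [[0.43353688 0.27553393]]
(403, 235) [[ 0.42765186 -0.09145966]]
(158, 262) [[0.36699859 0.47560012]]
side sq [ 203  248   47   52 1346] [0.5232 0.3851] w 0.0868 expect 0.064
side med [225 210  19  29 415] [0.5915 0.2512] w 0.0433 expect 0.045
side lar [254 180  23  32 535] [0.5845 0.1236] w 0.0565 expect 0.056
side sma [301 165  13  20 191] [ 0.5415 -0.0292] w 0.0354 expect 0.035
```

View pics/tp.png

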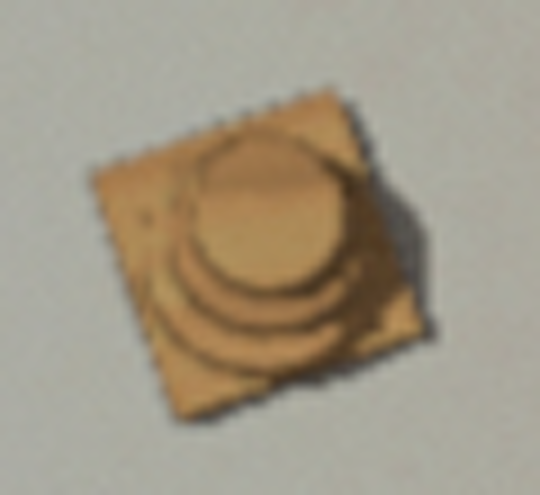

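View pics/sp.png

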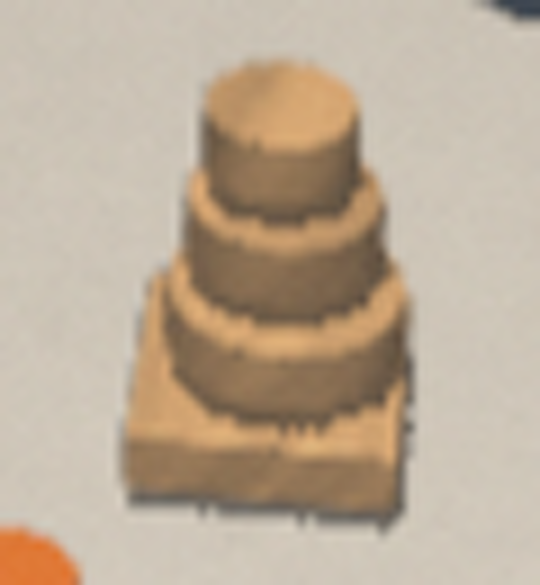

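View pics/m_top.png

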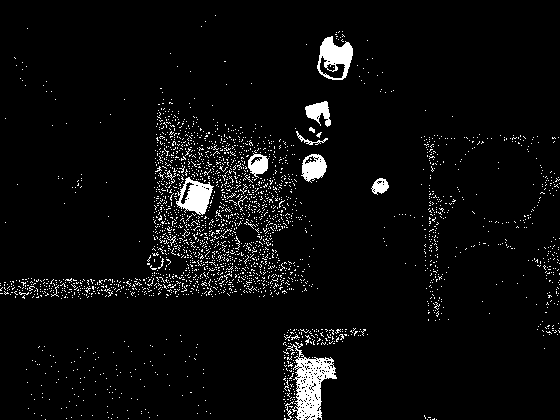

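Run:
```python
import cv2,numpy as np
t=cv2.imread("pics/top0.png"); s=cv2.imread("pics/side0.png")
def c(im,x,y,w=48): return cv2.resize(im[y-w//2:y+w//2,x-w//2:x+w//2],(384,288*384//288),interpolation=cv2.INTER_CUBIC)
def grid(im,L,name):
    f=[c(im,*p) for p in L]
    o=np.vstack([np.hstack(f[:2]),np.hstack(f[2:])])
    cv2.imwrite(name,cv2.resize(o,(600,600)))
grid(t,[(197,198),(260,165),(314,168),(380,187)],"pics/jt.png")
grid(s,[(227,273),(235,224),(265,195),(307,174)],"pics/js.png")
```

```text
(no output)
```

View pics/jt.png

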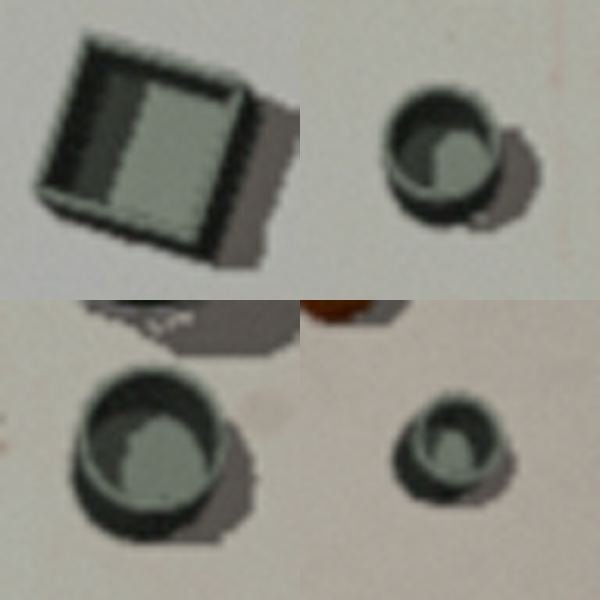

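View pics/js.png

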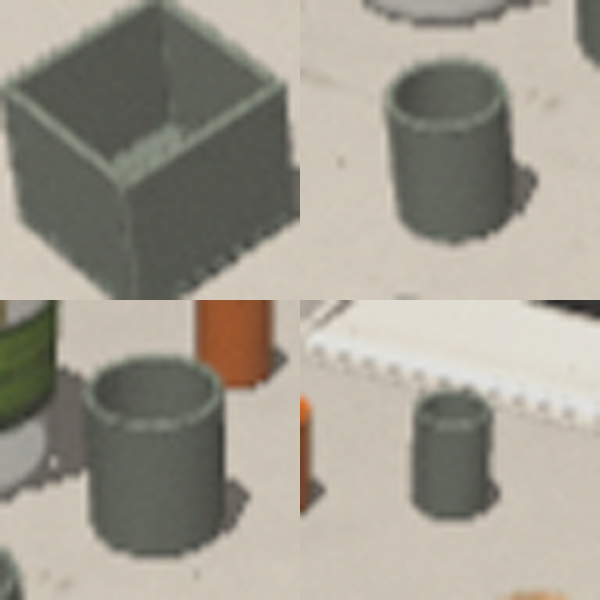

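Run:
```python
from h import *
def P(c,k,o): return (np.array(c,float)+.5)/k-.5+np.array(o)
S={"sq":(.06,(141.5,138),(197,198),(143,89),(227,273)),"med":(.055,(142,143),(260,165),(148,94),(235,224)),
"lar":(.065,(150,140),(314,168),(154,93),(265,195)),"sma":(.05,(157,138),(380,187),(153,110),(307,174))}
for n,(h,a,o,b,o2) in S.items(): print(n,ray("top",P(a,6.25,np.array(o)-24),h).round(4),ray("side",P(b,6.25,np.array(o2)-24),h).round(4))
C=[(87,33),(247,84),(203,246),(36,192)]
q=ray("top",[P(c,6.25,(173,174)) for c in C],.06); d=np.roll(q,-1,0)-q; print("sq jar edges",np.degrees(np.arctan2(d[:,1],d[:,0]))%90,np.linalg.norm(d,axis=1))
C=[(160,-3),(288,82),(124,187),(3,90)]
q=ray("side",[P(c,6.25,(203,249)) for c in C],.06); d=np.roll(q,-1,0)-q; print("sq jar edges side",np.degrees(np.arctan2(d[:,1],d[:,0]))%90,np.linalg.norm(d,axis=1))
print("lids")
for n,h,a in(("sma",.104,(268,211)),("med",.078,(269,228)),("lar",.052,(269,257)),("sq",.026,(261,252))): print(n,ray("top",P(a,9,(262,215)),h).round(4))
print("side small",ray("side",P((281,105),9,(290,190)),.104))
m=ray("side",[P(c,9,(290,190)) for c in((285,250),(187,190),(383,195))],.078); print("side med front,l,r",m)
m=ray("side",[P(c,9,(290,190)) for c in((289,357),(168,290),(410,290))],.052); print("side lar",m)
m=ray("side",[P(c,9,(290,190)) for c in((127,435),(403,455))],.026); print("side sq",m)
C=[(335,88),(435,330),(180,420),(92,172)]
q=ray("top",[P(c,9,(262,215)) for c in C],.026); d=np.roll(q,-1,0)-q; print(q,"sq lid edges",np.degrees(np.arctan2(d[:,1],d[:,0]))%90,np.linalg.norm(d,axis=1))
```

```text
sq [[0.5158 0.3878]] [[0.5151 0.3951]]
med [[0.592 0.244]] [[0.5917 0.2502]]
lar [[0.5832 0.1168]] [[0.5836 0.1238]]
sma [[ 0.5421 -0.0388]] [[ 0.5421 -0.031 ]]
sq jar edges [71.91451591 75.82756286 71.80430963 73.67468888] [0.06207848 0.06187602 0.06440793 0.06163697]
sq jar edges side [75.69004119 72.87006029 73.49180893 72.89034939] [0.05949261 0.06375212 0.0594023  0.0614698 ]
lids
sma [[0.4132 0.1705]]
med [[0.4118 0.1694]]
lar [[0.4071 0.1687]]
sq [[0.4109 0.1699]]
side small [[0.41353078 0.17668366]]
side med front,l,r [[0.40214979 0.19689404]
 [0.43313799 0.18549128]
 [0.39007657 0.16514826]]
side lar [[0.39678651 0.20332343]
 [0.43386766 0.19274793]
 [0.38107561 0.1649052 ]]
side sq [[0.43153481 0.21932223]
 [0.36874939 0.19483684]]
[[0.45342785 0.15039289]
 [0.39066985 0.12533959]
 [0.36782287 0.19095851]
 [0.43177381 0.21333303]] sq lid edges [21.76212177 19.19692633 19.28341619 18.98535523] [0.06757391 0.06948257 0.06775206 0.06656095]
```

The two views agree in x but differ by about 7 mm in y, so I'll use the middle and calibrate against the gripper itself. The current tool yaw already lines up with the square lid's sides.

```bash
cat >> h.py <<'E'
def go(*T):
    "print tool-axis shifts (cm) through the waypoints from the present pose"
    s=manip.read_state(); p=np.array(s["position"]); R=Ro.from_euler("xyz",s["orientation"]).as_matrix()
    print("t",round(s["clock"],2),"p",p.round(4),"yaw",round(s["orientation"][2],4),"open",round(s["opening"],4),"F",s["force"].round(1),"q6",round(s["q"][5],2))
    for t in T:
        d=(np.array(t)-p)@R*100; print(t,"shift cm",d.round(2),"rows",round(np.linalg.norm(d)/4.17,1)); p=np.array(t)
E
python3 -c "
from h import *
go((.36,-.25,.2),(.4135,.173,.2),(.4135,.173,.087))"
```

```text
t 0.1 p [ 0.2082 -0.5887  0.2215] yaw -2.8018 open 0.087 F [-0.3  0.5  0.5] q6 -0.13
(0.36, -0.25, 0.2) shift cm [-25.6    2.21 -26.87] rows 8.9
(0.4135, 0.173, 0.2) shift cm [-19.14   0.07 -38.1 ] rows 10.2
(0.4135, 0.173, 0.087) shift cm [ 0.   11.3   0.02] rows 2.7
```

```bash
python3 -m creep '[[[-1,0.1,-1,0],[-2.5,0.25,-2.5,0],[-2.7,0.25,-2.9,0],[-2.7,0.25,-2.9,0],[-2.7,0.25,-2.9,0],[-2.7,0.25,-2.9,0],[-2.7,0.25,-2.9,0],[-2.7,0.25,-2.9,0]]]' 0.8
python3 -m creep '[[[-2.5,0.2,-2.8,0],[-2,0.1,-3.4,0],[-1.8,0,-3.6,0],[-1.8,0,-3.6,0],[-1.8,0,-3.6,0],[-1.8,0,-3.6,0],[-1.8,0,-3.6,0],[-1.8,0,-3.6,0]]]'
python3 -c "
from h import *
go((.4135,.173,.18),(.4135,.173,.087))"
```

```text
clock: 0.77
position: [0.3245, -0.3245, 0.2035]
orientation: [-1.571, -0.0, -2.802]
force: [1.5, 1.1, -0.9]
opening: 0.0699
clock: 1.43
position: [0.3755, -0.0116, 0.201]
orientation: [-1.571, 0.0, -2.802]
force: [0.7, -0.3, 0.4]
opening: 0.07
t 1.43 p [ 0.3755 -0.0116  0.201 ] yaw -2.8023 open 0.07 F [ 0.7 -0.3  0.4] q6 0.99
(0.4135, 0.173, 0.18) shift cm [ -9.72   2.1  -16.14] rows 4.5
(0.4135, 0.173, 0.087) shift cm [ 0.   9.3 -0. ] rows 2.2
```

```bash
python3 -m creep '[[[-1.9,0.4,-3.2,0],[-1.9,0.4,-3.2,0],[-1.9,0.4,-3.2,0],[-1.9,0.4,-3.2,0],[-1.5,0.3,-2.2,0],[0,0,0,0],[0,0,0,0]]]'
python3 - <<'E'
from h import *
a=vision.snapshot("top");b=vision.snapshot("side")
go((.4135,.173,.18),(.4135,.173,.087))
p=manip.read_state()["position"]
for n,im in(("top",a),("side",b)):
    cv2.imwrite(f"pics/{n}1.png",im[:,:,::-1]); u=proj(n,p)[0]; print(n,"tcp px",u)
    x,y=int(u[0])-40,int(u[1])-40
    c=cv2.resize(im[y:y+80,x:x+80,::-1],(560,560),interpolation=cv2.INTER_CUBIC); cv2.drawMarker(c,tuple(((u-[x,y]+.5)*7).astype(int).tolist()),(0,0,255),0,15); cv2.imwrite(f"pics/c_{n}1.png",c)
E
```

```text
clock: 2.02
position: [0.4111, 0.1593, 0.1813]
orientation: [-1.571, -0.002, -2.798]
force: [0.2, -1.3, 0.5]
opening: 0.0698
t 2.12 p [0.4114 0.1578 0.1817] yaw -2.8015 open 0.0695 F [-0.1 -0.8  0.5] q6 1.42
(0.4135, 0.173, 0.18) shift cm [-0.71  0.17 -1.36] rows 0.4
(0.4135, 0.173, 0.087) shift cm [-0.01  9.3  -0.  ] rows 2.2
top tcp px [298.74528289 234.86785951]
side tcp px [327.38254347 165.95042775]
```

View pics/c_side1.png

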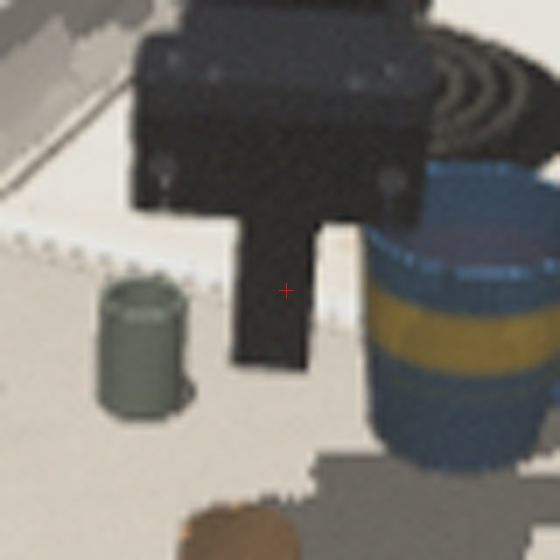

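View pics/top1.png

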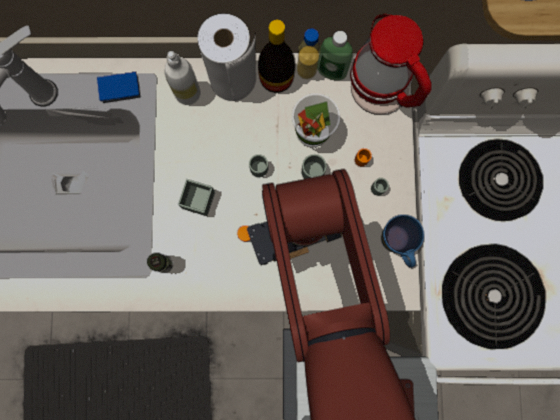

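Run:
```python
from h import *
p=np.array([.4114,.1578,.1817]); z=np.array([np.sin(2.8015),np.cos(2.8015),0])*1.; 
z=np.array([-np.sin(-2.8015),np.cos(-2.8015),0]); x=np.array([np.cos(-2.8015),np.sin(-2.8015),0])
for s in(-.0095,.0095):
  print(proj("side",p-z*(.0348+.015)+x*s), proj("side",p-z*.0348+x*s))
u=proj("side",p)[0]; o=np.array([int(u[0])-40,int(u[1])-40])
print("seen",(np.array([(233,366),(308,371)])+.5)/7-.5+o)
```

```text
[[321.03183422 177.89812044]] [[321.57439207 174.07301124]]
[[330.68164688 178.61656417]] [[331.08145012 174.76985401]]
seen [[319.85714286 176.85714286]
 [330.57142857 177.57142857]]
```

```bash
python3 -c "
from h import *
go((.4135,.1765,.15),(.4135,.1765,.0865))"
```

```text
t 2.12 p [0.4114 0.1578 0.1817] yaw -2.8015 open 0.0695 F [-0.1 -0.8  0.5] q6 1.42
(0.4135, 0.1765, 0.15) shift cm [-0.83  3.17 -1.69] rows 0.9
(0.4135, 0.1765, 0.0865) shift cm [-0.01  6.35 -0.  ] rows 1.5
```

```bash
python3 -m creep '[[[-0.4,1.5,-0.85,0],[-0.4,1.6,-0.85,0],[0,2.5,0,0],[0,2.5,0,0],[0,1.3,0,0],[0,0,0,0],[0,0,0,0]]]'
python3 -c "
from h import *
go((.4135,.1765,.0865))"
```

```text
clock: 2.7
position: [0.4132, 0.1758, 0.0878]
orientation: [-1.571, -0.002, -2.804]
force: [0.2, -0.1, 0.9]
opening: 0.0694
t 2.7 p [0.4132 0.1758 0.0878] yaw -2.8037 open 0.0694 F [ 0.2 -0.1  0.9] q6 1.46
(0.4135, 0.1765, 0.0865) shift cm [-0.05  0.13 -0.06] rows 0.0
```

```bash
python3 -m creep '[[[0,0.05,0,0],[0,0,0,0],[0,0,0,0],[0,0,0,0],[0,0,0,0],[0,0,0,0]]]' 0
python3 - <<'E'
from h import *
b=vision.snapshot("side"); go()
cv2.imwrite("pics/g1.png",cv2.resize(b[110:290,240:420,::-1],(720,600*720//720),interpolation=cv2.INTER_CUBIC))
E
```

```text
clock: 3.2
position: [0.4139, 0.1771, 0.088]
orientation: [-1.571, 0.001, -2.802]
force: [0.5, -0.9, 0.2]
opening: 0.0377
t 3.25 p [0.414  0.1771 0.0879] yaw -2.8016 open 0.037 F [-0.6 -0.1  0.6] q6 1.46
```

View pics/g1.png

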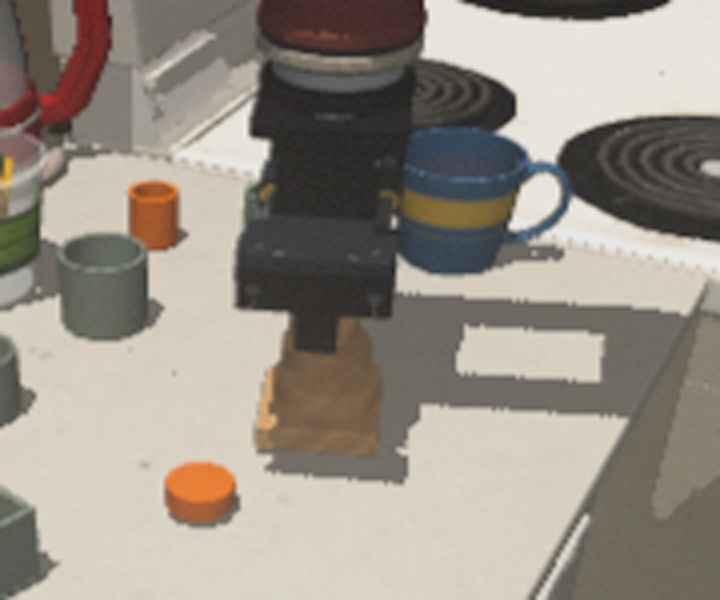

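```bash
python3 -m creep '[[[0,-1,0,0],[0,-2,0,0],[0,-3,0,0],[0,-2,0,0],[0,0,0,0],[0,0,0,0]]]'
python3 - <<'E'
from h import *
b=vision.snapshot("side"); go()
cv2.imwrite("pics/side2.png",b[:,:,::-1])
cv2.imwrite("pics/g2.png",cv2.resize(b[130:250,270:390,::-1],(600,600),interpolation=cv2.INTER_CUBIC))
E
```

```text
clock: 3.75
position: [0.4147, 0.1773, 0.1693]
orientation: [-1.57, 0.003, -2.802]
force: [0.4, -0.1, -1.1]
opening: 0.0368
t 3.8 p [0.4136 0.1771 0.1678] yaw -2.8017 open 0.037 F [-0.   0.9 -1.7] q6 1.46
```

View pics/g2.png

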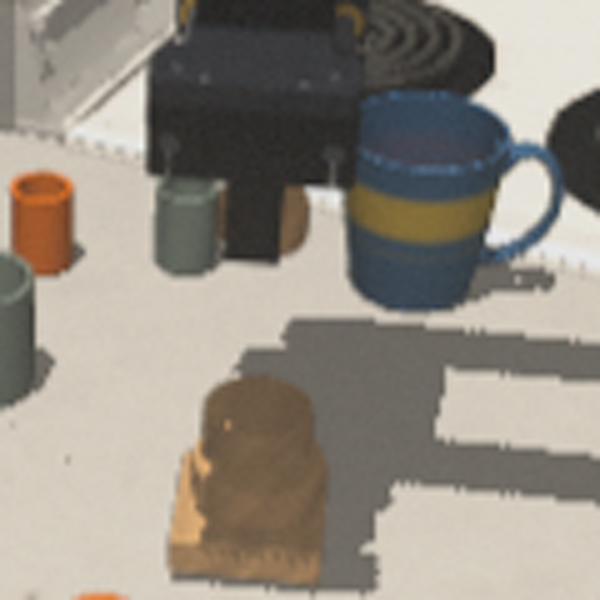

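Run:
```python
from h import *
p=np.array([.4136,.1771,.1678]); yaw=-2.8017
z=np.array([-np.sin(yaw),np.cos(yaw),0]); x=np.array([np.cos(yaw),np.sin(yaw),0])
f=lambda q:(proj("side",q)[0]-[270,130]+.5)*5
print("finger",f(p-z*.033+x*-.0095),f(p-z*.033+x*.0095))
for dx in(0,.002,.004,.006):
  th=np.linspace(0,6.28,60); c=np.array([f(p+x*dx+[0,0,.005]+.019*np.array([np.cos(t),np.sin(t),0])) for t in th])
  print(dx,c[:,0].min(),c[:,0].max())
```

```text
finger [234.3604359  271.20000735] [282.01985106 274.84158   ]
0 218.26112360122124 311.13339880382654
0.002 223.1190750575965 316.03490567485835
0.004 227.97985681345835 320.9392778749677
0.006 232.84347134297576 325.8465179174155
```

```bash
python3 -c "
from h import *
go((.541,-.028,.15),(.541,-.028,.085))"
```

```text
t 3.8 p [0.4136 0.1771 0.1678] yaw -2.8017 open 0.037 F [-0.   0.9 -1.7] q6 1.46
(0.541, -0.028, 0.15) shift cm [-5.17  1.78 23.58] rows 5.8
(0.541, -0.028, 0.085) shift cm [ 0.   6.5 -0. ] rows 1.6
```

```bash
python3 -m creep '[[[-0.4,0,1.5,0],[-0.8,0.3,3.6,0],[-0.9,0.4,4,0],[-0.9,0.4,4,0],[-0.9,0.4,4,0],[-0.8,0.3,3.7,0],[-0.47,0,2.0,0],[0,0,0.8,0]]]'
python3 -m creep '[[[0,0,0,0],[0,1.5,0,0],[0,2.5,0,0],[0,2,0,0],[0,0.5,0,0],[0,0,0,0],[0,0,0,0]]]'
python3 - <<'E'
from h import *
b=vision.snapshot("side");a=vision.snapshot("top"); go((.541,-.028,.085))
cv2.imwrite("pics/side3.png",b[:,:,::-1]);cv2.imwrite("pics/top3.png",a[:,:,::-1])
cv2.imwrite("pics/g3.png",cv2.resize(b[110:210,260:360,::-1],(600,600),interpolation=cv2.INTER_CUBIC))
cv2.imwrite("pics/g3t.png",cv2.resize(a[137:237,330:430,::-1],(600,600),interpolation=cv2.INTER_CUBIC))
E
```

```text
clock: 4.47
position: [0.5411, -0.0311, 0.1474]
orientation: [-1.572, -0.003, -2.805]
force: [-0.8, 1.2, 0.5]
opening: 0.0372
clock: 5.05
position: [0.5406, -0.0273, 0.0848]
orientation: [-1.571, -0.001, -2.801]
force: [0.2, 0.6, -0.1]
opening: 0.0369
t 5.15 p [ 0.542  -0.0279  0.0861] yaw -2.8011 open 0.0371 F [-1.2 -0.4 -0.6] q6 1.03
(0.541, -0.028, 0.085) shift cm [ 0.1   0.11 -0.03] rows 0.0
```

View pics/g3.png

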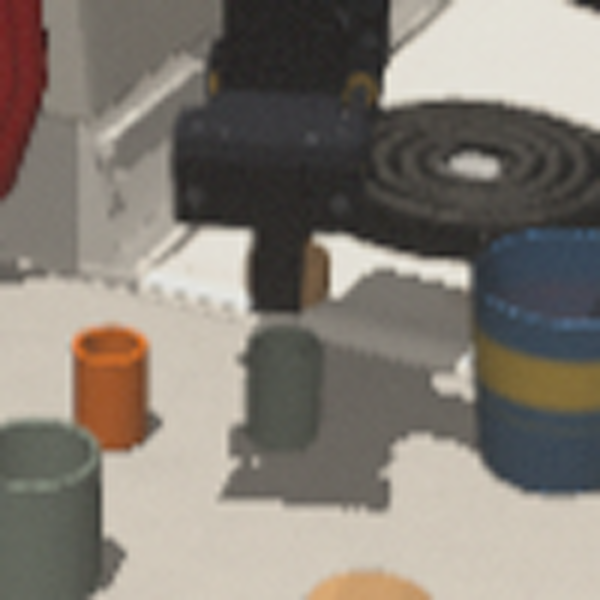

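View pics/g3t.png

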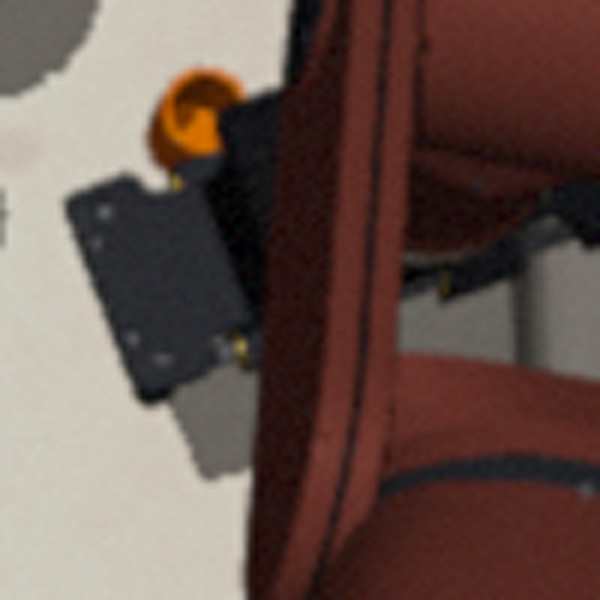

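```bash
python3 - <<'E'
from h import *
p=np.array([.542,-.0279,.0861]); yaw=-2.8011
z=np.array([-np.sin(yaw),np.cos(yaw),0]); x=np.array([np.cos(yaw),np.sin(yaw),0])
f=lambda q:(proj("side",q)[0]-[260,110]+.5)*6
for d in(.0185,.0335): print("finger",f(p-z*d+x*-.0095),f(p-z*d+x*.0095))
th=np.linspace(0,6.28,120)
disc=lambda c,r:np.array([f(c+r*np.array([np.cos(t),np.sin(t),0])) for t in th])
for h in(-.003,.016):
  c=disc(p+[0,0,h],.019); print("lid",h,c.min(0),c.max(0),"at right",c[c[:,0].argmax()])
for y in(-.036,-.032,-.028,-.024):
  c=disc(np.array([.542,y,.05]),.0175); b=disc(np.array([.542,y,0]),.0175);print(y,"rim",c.min(0),c.max(0),"base ymax",b.max(0))
E
python3 - <<'E'
import cv2
b=cv2.imread("pics/side3.png"); cv2.imwrite("pics/g3b.png",cv2.resize(b[145:190,290:330],(720,810),interpolation=cv2.INTER_CUBIC)[:600*810//600])
E
```

```text
finger [259.47638439 296.22127465] [302.66881011 299.19954546]
finger [255.72033102 312.59879736] [299.4020497  315.64708271]
lid -0.003 [242.33970841 264.03632438] [327.82563882 304.5377729 ] at right [327.82563882 284.7507206 ]
lid 0.016 [243.28827779 225.91604691] [329.674911   265.72888474] at right [329.674911   246.27277973]
-0.036 rim [251.85364283 322.59845446] [328.78236822 360.52268719] base ymax [324.17534633 455.02437491]
-0.032 rim [248.00782655 326.34638137] [325.13476883 364.46919158] base ymax [320.61141162 459.10980407]
-0.028 rim [244.14187611 330.11368225] [321.46805919 368.43663261] base ymax [317.02929452 463.2163317 ]
-0.024 rim [240.25563299 333.9005077 ] [317.78208873 372.42517735] base ymax [313.42885553 467.34412166]
```

View pics/g3b.png

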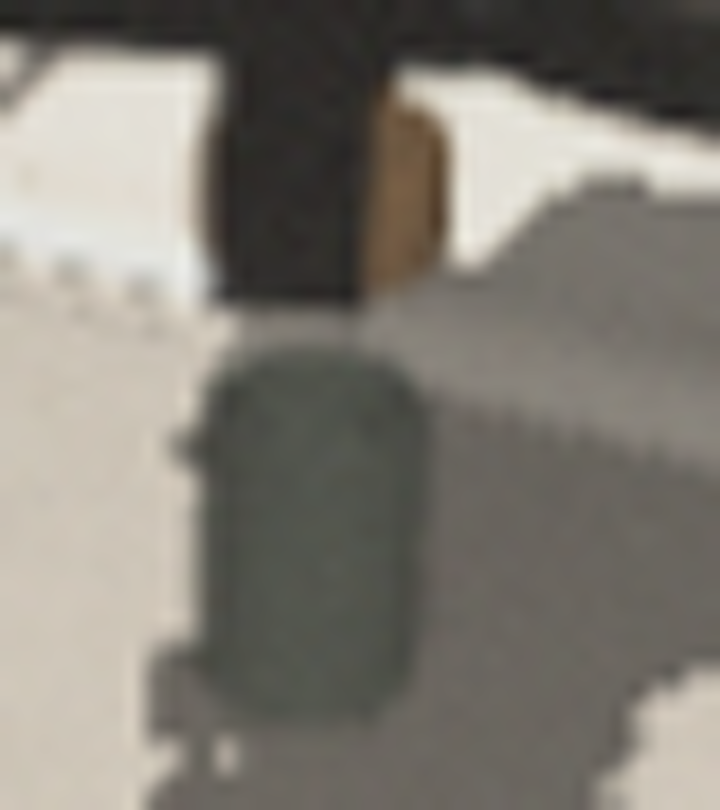

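```bash
python3 -c "
from h import *
go((.543,-.036,.08),(.543,-.036,.0535))"
```

```text
t 5.15 p [ 0.542  -0.0279  0.0861] yaw -2.8011 open 0.0371 F [-1.2 -0.4 -0.6] q6 1.03
(0.543, -0.036, 0.08) shift cm [0.18 0.61 0.79] rows 0.2
(0.543, -0.036, 0.0535) shift cm [ 0.01  2.65 -0.  ] rows 0.6
```

```bash
python3 -m creep '[[[0.2,0.5,0.8,0],[0,0.8,0,0],[0,0.8,0,0],[0,0.7,0,0],[0,0.25,0,0],[0,0,0,0],[0,0,0,0]]]'
python3 - <<'E'
from h import *
b=vision.snapshot("side"); go((.543,-.036,.0535))
cv2.imwrite("pics/g4.png",cv2.resize(b[125:195,270:350,::-1],(720,630),interpolation=cv2.INTER_CUBIC)[:600])
E
```

```text
clock: 5.73
position: [0.5416, -0.0364, 0.0535]
orientation: [-1.571, -0.001, -2.802]
force: [0.5, 0.5, -0.2]
opening: 0.037
t 5.78 p [ 0.5416 -0.0364  0.0536] yaw -2.8018 open 0.0368 F [-0.6  0.2 -0.2] q6 1.02
(0.543, -0.036, 0.0535) shift cm [-0.15  0.01  0.01] rows 0.0
```

View pics/g4.png

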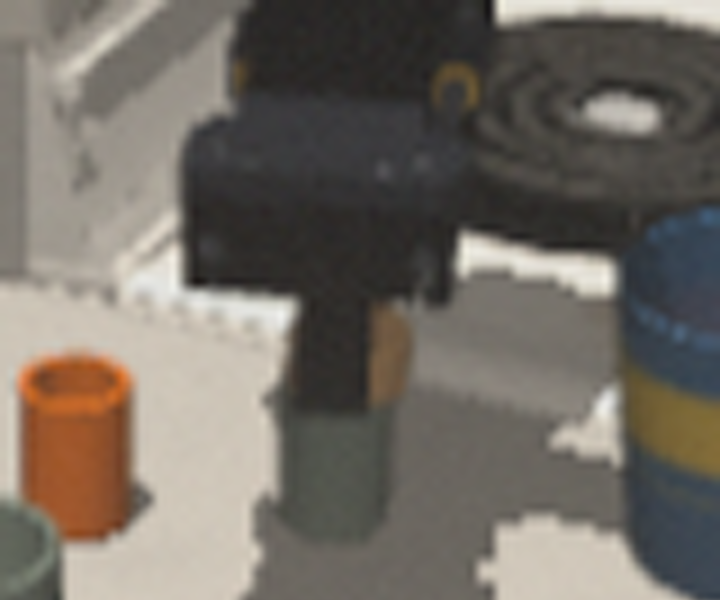

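```bash
python3 -m creep '[[[-0.17,0,0.06,0],[-0.17,0,0.06,0],[0,0,0,0],[0,0.05,0,0],[0,0,0,0],[0,0,0,0]]]'
python3 - <<'E'
from h import *
b=vision.snapshot("side"); go()
cv2.imwrite("pics/g5.png",cv2.resize(b[125:195,270:350,::-1],(720,630),interpolation=cv2.INTER_CUBIC)[:600])
E
```

```text
clock: 6.28
position: [0.5454, -0.0365, 0.0535]
orientation: [-1.571, -0.0, -2.802]
force: [-0.5, 1.3, -0.1]
opening: 0.0367
t 6.33 p [ 0.5454 -0.0365  0.0535] yaw -2.8018 open 0.037 F [-0.5  0.3  0. ] q6 1.02
```

View pics/g5.png

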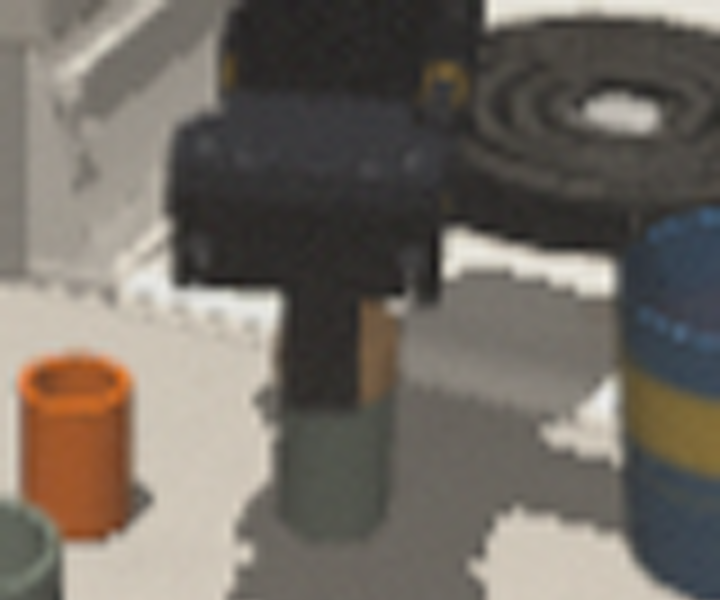

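```bash
python3 -m creep '[[[0,0,0,0],[0,0,0,0],[0,0,0,0],[0,0,0,0],[0,-1,0,0],[0,-2,0,0],[0,-3,0,0],[0,-3,0,0]]]' 0.8
python3 - <<'E'
from h import *
b=vision.snapshot("side"); go()
cv2.imwrite("pics/side6.png",b[:,:,::-1])
cv2.imwrite("pics/g6.png",cv2.resize(b[125:195,270:350,::-1],(720,630),interpolation=cv2.INTER_CUBIC)[:600])
E
```

```text
clock: 7.0
position: [0.5446, -0.0363, 0.1444]
orientation: [-1.572, -0.002, -2.802]
force: [0.5, 0.4, -0.0]
opening: 0.0687
t 7.05 p [ 0.5491 -0.0371  0.1522] yaw -2.8016 open 0.0694 F [ 4.4 -0.7  5.2] q6 1.02
```

View pics/g6.png

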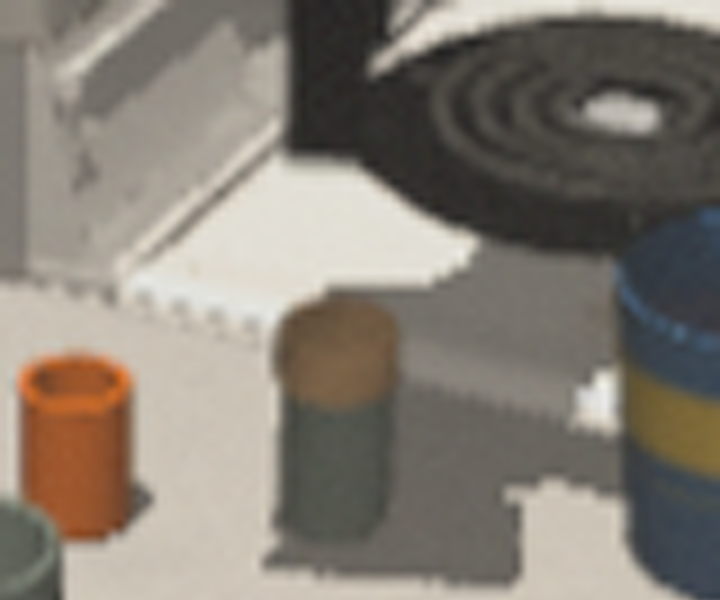

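Run:
```python
from h import *
a=vision.snapshot("top"); cv2.imwrite("pics/top6.png",a[:,:,::-1])
b=cv2.imread("pics/side6.png")
t=cv2.resize(a[215:270,262:322,::-1],None,fx=9,fy=9,interpolation=cv2.INTER_CUBIC); s=cv2.resize(b[190:255,290:350],None,fx=9,fy=9,interpolation=cv2.INTER_CUBIC)
o=np.zeros((585,1080,3),np.uint8); 
cv2.imwrite("pics/p6t.png",t);cv2.imwrite("pics/p6s.png",s)
```

```text
(no output)
```

View pics/p6t.png

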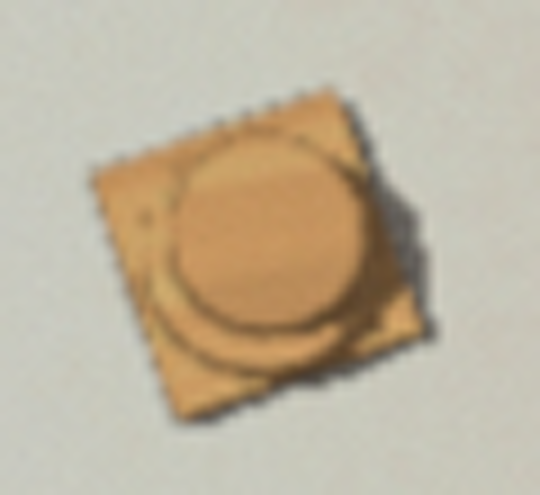

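View pics/p6s.png

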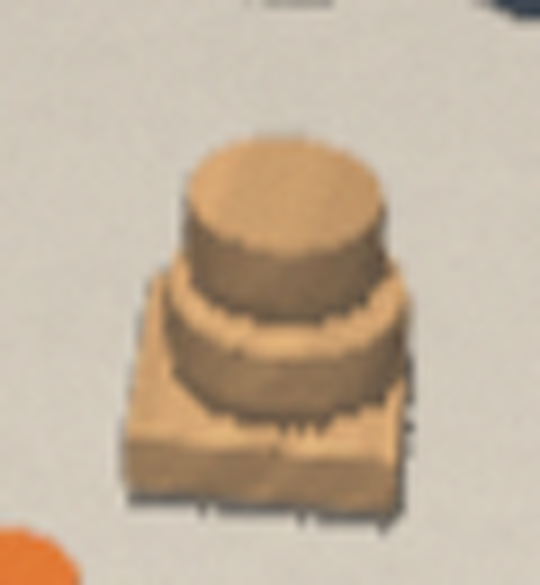

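```bash
python3 -c "
from h import *
print(ray('side',np.array([285.5,193.5])/9-.5+[290,190],.078))
go((.413,.173,.15),(.413,.173,.0615))"
```

```text
[[0.41150105 0.17550099]]
t 7.1 p [ 0.5495 -0.0373  0.1504] yaw -2.8017 open 0.0692 F [0.7 0.4 0.6] q6 1.02
(0.413, 0.173, 0.15) shift cm [  5.86  -0.15 -24.38] rows 6.0
(0.413, 0.173, 0.0615) shift cm [ 0.08  8.85 -0.05] rows 2.1
```

```bash
python3 -m creep '[[[0.4,0,-1.5,0],[0.9,0,-3.7,0],[0.95,0,-4,0],[0.95,0,-4,0],[0.95,0,-4,0],[0.95,0,-4,0],[0.6,0,-2.4,0],[0.2,0,-0.8,0]]]' 0.95
python3 -m creep '[[[0,0,0,0],[0,0,0,0],[0,0,0,0]]]'
python3 -c "
from h import *
go((.413,.173,.15),(.413,.173,.0615))"
```

```text
clock: 7.77
position: [0.4046, 0.1766, 0.1423]
orientation: [-1.572, -0.003, -2.798]
force: [-0.6, -0.9, 0.1]
opening: 0.0825
clock: 8.02
position: [0.4089, 0.1731, 0.1433]
orientation: [-1.57, -0.0, -2.802]
force: [-0.3, 0.1, -0.5]
opening: 0.0826
t 8.02 p [0.4089 0.1731 0.1433] yaw -2.8024 open 0.0826 F [-0.3  0.1 -0.5] q6 1.45
(0.413, 0.173, 0.15) shift cm [-0.38 -0.67  0.14] rows 0.2
(0.413, 0.173, 0.0615) shift cm [-0.    8.85 -0.  ] rows 2.1
```

```bash
python3 -m creep '[[[-0.4,1,0.1,0],[0,2.5,0,0],[0,2.5,0,0],[0,1.6,0,0],[0,0.6,0,0],[0,0,0,0],[0,0,0,0]]]'
python3 -c "
from h import *
go((.413,.173,.0615))"
```

```text
clock: 8.6
position: [0.4131, 0.1737, 0.0615]
orientation: [-1.571, -0.0, -2.803]
force: [0.3, 0.1, -0.7]
opening: 0.0827
t 8.6 p [0.4131 0.1737 0.0615] yaw -2.8031 open 0.0827 F [ 0.3  0.1 -0.7] q6 1.45
(0.413, 0.173, 0.0615) shift cm [ 0.04 -0.    0.07] rows 0.0
```

Close and lift, then check.

```bash
python3 -m creep '[[[0,0,0,0],[0,0,0,0],[0,0,0,0],[0,0,0,0],[0,0,0,0],[0,0,0,0]]]' 0
python3 -c "
from h import *
go()"
python3 -m creep '[[[0,-1,0,0],[0,-2.5,0,0],[0,-3,0,0],[0,-2.5,0,0],[0,-1,0,0],[0,0,0,0],[0,0,0,0]]]'
python3 - <<'E'
from h import *
b=vision.snapshot("side"); go((.5948,.246,.15),(.5948,.246,.085))
cv2.imwrite("pics/g7.png",cv2.resize(b[130:250,270:390,::-1],(600,600),interpolation=cv2.INTER_CUBIC))
E
```

```text
clock: 9.1
position: [0.4128, 0.1744, 0.0619]
orientation: [-1.571, 0.001, -2.802]
force: [-0.3, -0.7, 0.6]
opening: 0.0505
t 9.1 p [0.4128 0.1744 0.0619] yaw -2.8015 open 0.0505 F [-0.3 -0.7  0.6] q6 1.45
clock: 9.68
position: [0.4126, 0.1743, 0.1615]
orientation: [-1.571, 0.001, -2.802]
force: [-1.0, -0.5, -1.1]
opening: 0.048
t 9.73 p [0.4117 0.1741 0.1603] yaw -2.8018 open 0.0477 F [-1.1  0.1 -1.1] q6 1.45
(0.5948, 0.246, 0.15) shift cm [-19.66   0.99  -0.68] rows 4.7
(0.5948, 0.246, 0.085) shift cm [-0.01  6.5   0.  ] rows 1.6
```

View pics/g7.png

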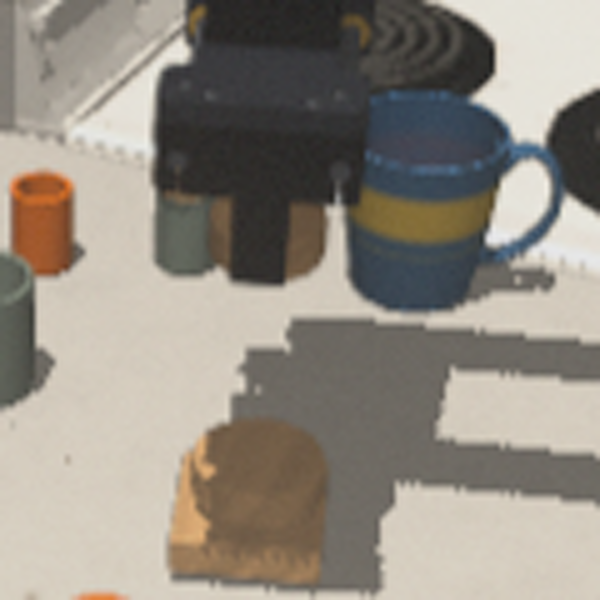

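```bash
python3 -m creep '[[[-1.5,0,0,0],[-3.3,0.2,-0.1,0],[-4,0.3,-0.2,0],[-4,0.3,-0.2,0],[-3.8,0.2,-0.2,0],[-2.2,0,0,0],[-0.8,0,0,0],[0,1,0,0]]]'
python3 -m creep '[[[0,2,0,0],[0,2.2,0,0],[0,1.2,0,0],[0,0,0,0],[0,0,0,0]]]'
python3 - <<'E'
from h import *
b=vision.snapshot("side"); go((.5948,.246,.085))
cv2.imwrite("pics/side8.png",b[:,:,::-1])
cv2.imwrite("pics/g8.png",cv2.resize(b[160:260,190:290,::-1],(600,600),interpolation=cv2.INTER_CUBIC))
E
```

```text
clock: 10.4
position: [0.5963, 0.2465, 0.1406]
orientation: [-1.571, 0.0, -2.802]
force: [-0.6, -0.5, 0.4]
opening: 0.0479
clock: 10.82
position: [0.5931, 0.2456, 0.0861]
orientation: [-1.571, -0.003, -2.802]
force: [-0.1, 0.1, 0.2]
opening: 0.048
t 10.87 p [0.5945 0.246  0.0878] yaw -2.8018 open 0.0478 F [ 0.8  0.5 -0.6] q6 1.5
(0.5948, 0.246, 0.085) shift cm [-0.03  0.28  0.01] rows 0.1
```

View pics/g8.png

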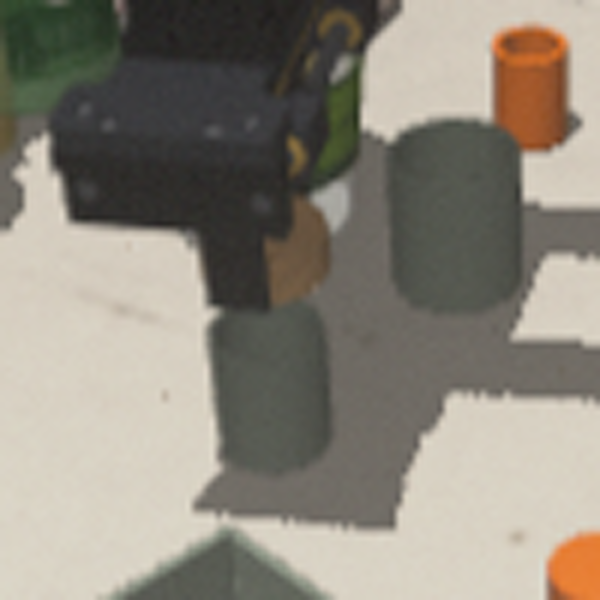

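```bash
cat >> h.py <<'E'
def pred(o,k,tcp,yaw,r,cands,h,rj,dz=-.0028):
    f=lambda q:(proj("side",q)-np.array(o)+.5)*k
    z=np.array([-np.sin(yaw),np.cos(yaw),0]); x=np.array([np.cos(yaw),np.sin(yaw),0]); th=np.linspace(0,6.28,120)
    D=lambda c,r:f(np.array(c)+r*np.c_[np.cos(th),np.sin(th),0*th])
    tcp=np.array(tcp); print("finger tip",f(tcp-z*(r+.015)-x*.0095).round(),f(tcp-z*(r+.015)+x*.0095).round())
    for d in(dz,dz+.019): c=D(tcp+[0,0,d],r); print("lid disc",c.min(0).round(),c.max(0).round())
    for j in cands:
        c=D([*j,h],rj);b=D([*j,0],rj); print(j,"rim",c.min(0).round(),c.max(0).round(),"base",b.min(0).round(),b.max(0).round())
E
python3 - <<'E'
from h import *
pred((190,160),6,(.5945,.246,.0867),-2.8018,.0245,[(.5948,.242),(.5948,.246),(.5948,.250)],.055,.0225)
E
python3 - <<'E'
import cv2
b=cv2.imread("pics/side8.png"); cv2.imwrite("pics/g8b.png",cv2.resize(b[190:245,215:255],(436,600),interpolation=cv2.INTER_CUBIC))
E
```

```text
finger tip [[209. 313.]] [[261. 318.]]
lid disc [196. 224.] [329. 298.]
lid disc [192. 181.] [326. 255.]
(0.5948, 0.242) rim [214. 283.] [333. 353.] base [226. 395.] [341. 467.]
(0.5948, 0.246) rim [208. 288.] [327. 358.] base [221. 401.] [336. 473.]
(0.5948, 0.25) rim [202. 294.] [322. 364.] base [215. 406.] [330. 479.]
```

View pics/g8b.png

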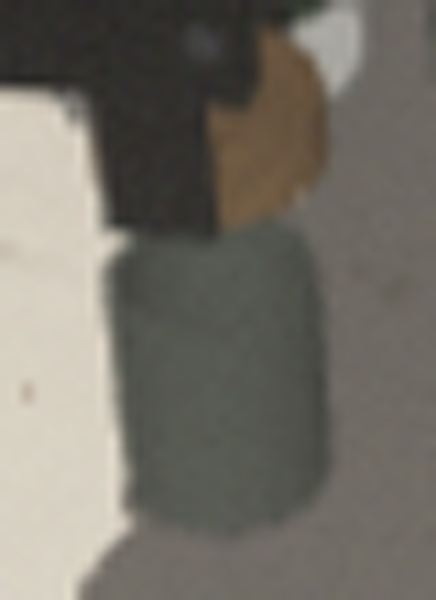

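```bash
python3 -m creep '[[[0,0.5,0,0],[-0.1,0.6,-0.15,0],[0,0.7,0,0],[0,0.7,0,0],[0,0.2,0,0],[0,0,0,0],[0,0,0,0]]]'
python3 - <<'E'
from h import *
b=vision.snapshot("side"); go((.5955,.2475,.0583))
cv2.imwrite("pics/g9.png",cv2.resize(b[160:260,190:290,::-1],(600,600),interpolation=cv2.INTER_CUBIC))
E
```

```text
clock: 11.45
position: [0.5954, 0.2479, 0.0603]
orientation: [-1.571, -0.0, -2.802]
force: [0.1, 0.6, 0.3]
opening: 0.0477
t 11.5 p [0.5956 0.2479 0.0605] yaw -2.8018 open 0.0482 F [-0.3  0.8  0.1] q6 1.5
(0.5955, 0.2475, 0.0583) shift cm [0.02 0.22 0.04] rows 0.1
```

View pics/g9.png

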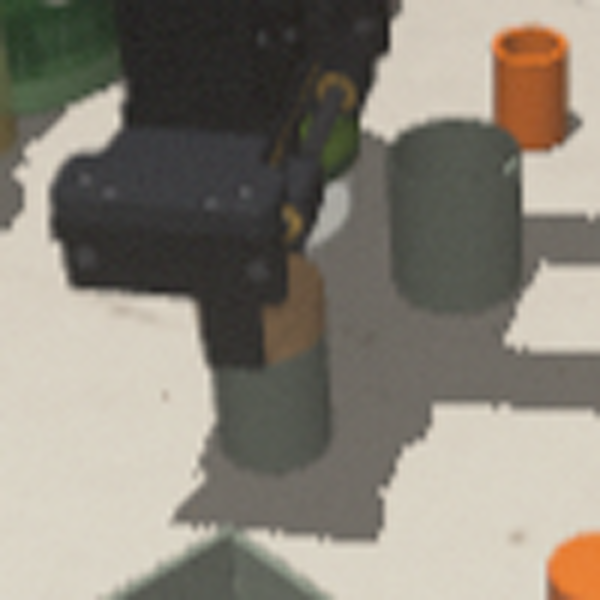

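```bash
python3 -m creep '[[[0.12,0.2,-0.05,0],[0,0,0,0],[0,0,0,0],[0,0,0,0]]]'
python3 -m creep '[[[0,0,0,0],[0,0,0,0],[0,0,0,0],[0,0,0,0],[0,-1,0,0],[0,-2.5,0,0],[0,-3,0,0],[0,-2,0,0]]]' 0.85
python3 - <<'E'
from h import *
b=vision.snapshot("side"); go()
cv2.imwrite("pics/side10.png",b[:,:,::-1])
cv2.imwrite("pics/g10.png",cv2.resize(b[160:260,190:290,::-1],(600,600),interpolation=cv2.INTER_CUBIC))
E
```

```text
clock: 11.83
position: [0.5947, 0.2482, 0.0591]
orientation: [-1.571, 0.001, -2.802]
force: [1.0, 0.4, 1.8]
opening: 0.0481
clock: 12.5
position: [0.5949, 0.2483, 0.1467]
orientation: [-1.571, 0.002, -2.802]
force: [0.8, 0.5, 1.2]
opening: 0.0739
t 12.55 p [0.5975 0.249  0.1516] yaw -2.8017 open 0.0739 F [1.8 1.6 4.6] q6 1.5
```

View pics/g10.png

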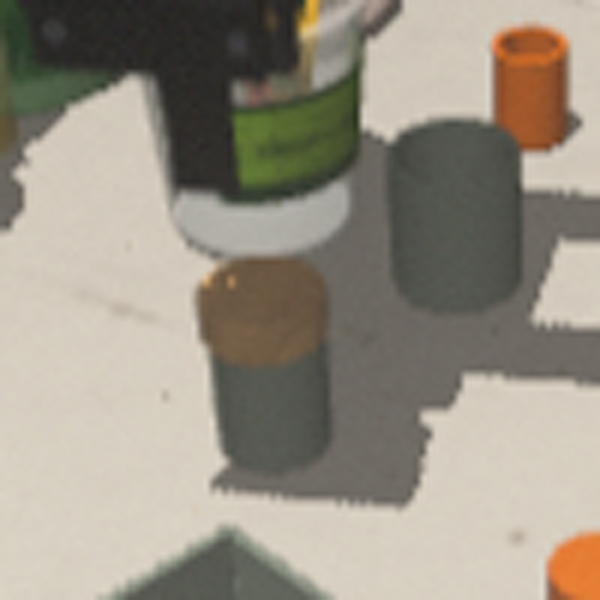

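Run:
```python
from h import *
a=vision.snapshot("top"); cv2.imwrite("pics/top10.png",a[:,:,::-1])
b=cv2.imread("pics/side10.png")
cv2.imwrite("pics/p10t.png",cv2.resize(a[215:270,262:322,::-1],None,fx=9,fy=9,interpolation=cv2.INTER_CUBIC));cv2.imwrite("pics/p10s.png",cv2.resize(b[190:255,290:350],None,fx=9,fy=9,interpolation=cv2.INTER_CUBIC))
```

```text
(no output)
```

View pics/p10t.png

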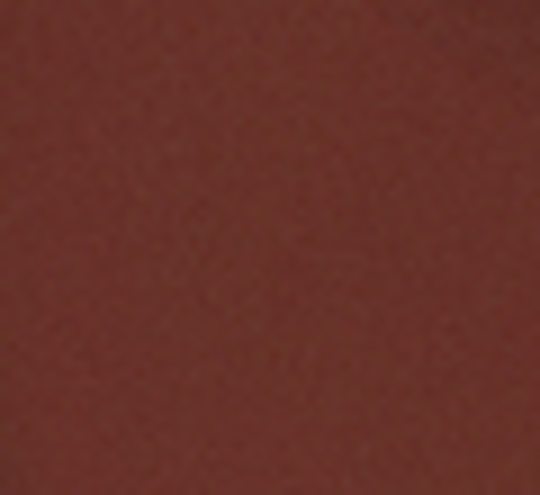

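View pics/p10s.png

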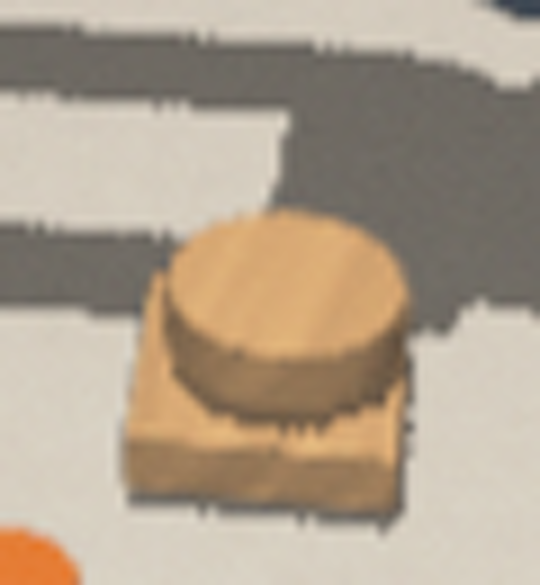

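```bash
python3 -c "
from h import *
print(ray('side',np.array([288,285])/9-.5+[290,190],.052))
go((.409,.173,.15),(.409,.173,.0355))"
```

```text
[[0.4086975  0.17693307]]
t 12.6 p [0.5974 0.249  0.1498] yaw -2.8017 open 0.0736 F [ 1.2 -0.5  0.4] q6 1.5
(0.409, 0.173, 0.15) shift cm [20.3  -0.21  0.88] rows 4.9
(0.409, 0.173, 0.0355) shift cm [ 1.100e-01  1.145e+01 -1.000e-02] rows 2.7
```

```bash
python3 -m creep '[[[1.5,0,0,0],[3.5,0,0.2,0],[4,0,0.2,0],[4,0,0.2,0],[3.7,0,0.1,0],[2.2,0,0.1,0],[0.8,0,0,0],[0,0,0,0]]]' 1
python3 -m creep '[[[0,0,0,0],[0,0,0,0]]]'
python3 -c "
from h import *
go((.410,.1735,.15),(.410,.1735,.0355))"
```

```text
clock: 13.27
position: [0.4098, 0.1745, 0.1434]
orientation: [-1.571, -0.0, -2.802]
force: [1.0, -0.2, 0.3]
opening: 0.087
clock: 13.43
position: [0.4126, 0.1752, 0.1441]
orientation: [-1.571, 0.002, -2.802]
force: [1.3, 0.3, 0.4]
opening: 0.0871
t 13.43 p [0.4126 0.1752 0.1441] yaw -2.8019 open 0.0871 F [1.3 0.3 0.4] q6 1.46
(0.41, 0.1735, 0.15) shift cm [ 0.31 -0.59  0.07] rows 0.2
(0.41, 0.1735, 0.0355) shift cm [ 0.02 11.45 -0.  ] rows 2.7
```

```bash
python3 -m creep '[[[0.2,1,0.1,0],[0,2.5,0,0],[0,3,0,0],[0,2.5,0,0],[0,1.4,0,0],[0,0.45,0,0],[0,0,0,0],[0,0,0,0]]]'
python3 -c "
from h import *
go((.410,.1735,.0355))"
python3 -m creep '[[[0,0,0,0],[0,0,0,0],[0,0,0,0],[0,0,0,0],[0,0,0,0],[0,0,0,0]]]' 0
python3 -c "
from h import *
go()"
```

```text
clock: 14.1
position: [0.4101, 0.1733, 0.0351]
orientation: [-1.571, -0.0, -2.802]
force: [0.4, -0.3, -0.3]
opening: 0.0871
t 14.1 p [0.4101 0.1733 0.0351] yaw -2.8018 open 0.0871 F [ 0.4 -0.3 -0.3] q6 1.45
(0.41, 0.1735, 0.0355) shift cm [ 0.01 -0.04 -0.02] rows 0.0
clock: 14.6
position: [0.4099, 0.1733, 0.0355]
orientation: [-1.571, 0.001, -2.802]
force: [-0.8, 0.8, 1.7]
opening: 0.0592
t 14.6 p [0.4099 0.1733 0.0355] yaw -2.8018 open 0.0592 F [-0.8  0.8  1.7] q6 1.45
```

```bash
python3 -m creep '[[[0,-1,0,0],[0,-2.5,0,0],[0,-4,0,0],[0,-3.5,0,0],[0,-1,0,0],[0,0,0,0],[0,0,0,0]]]'
python3 - <<'E'
from h import *
b=vision.snapshot("side"); go((.585,.12,.15),(.585,.12,.095))
cv2.imwrite("pics/g11.png",cv2.resize(b[130:250,270:390,::-1],(600,600),interpolation=cv2.INTER_CUBIC))
E
```

```text
clock: 15.18
position: [0.4097, 0.1733, 0.1554]
orientation: [-1.571, 0.001, -2.802]
force: [-0.4, 0.3, -1.5]
opening: 0.0593
t 15.23 p [0.4087 0.173  0.1539] yaw -2.8018 open 0.0589 F [-0.4 -0.2 -1. ] q6 1.45
(0.585, 0.12, 0.15) shift cm [-14.86   0.37  10.87] rows 4.4
(0.585, 0.12, 0.095) shift cm [-0.01  5.5   0.  ] rows 1.3
```

View pics/g11.png

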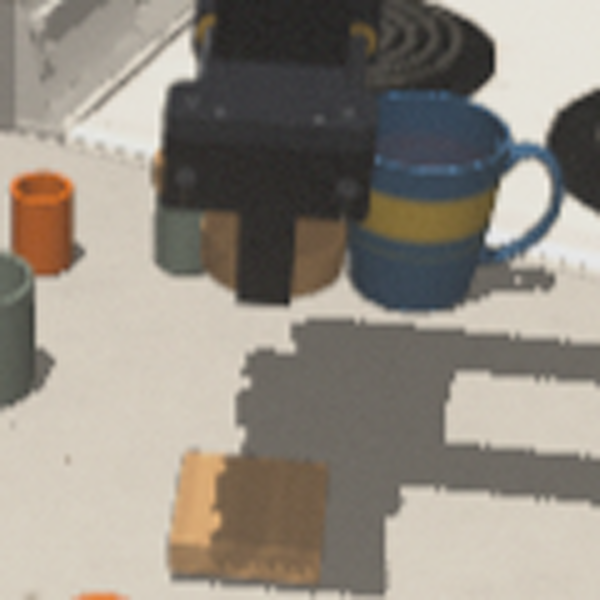

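```bash
python3 -m creep '[[[-1.2,0,0.9,0],[-2.8,0,2,0],[-3.2,0.1,2.4,0],[-3.2,0.1,2.4,0],[-2.6,0.1,1.9,0],[-1.4,0,0.9,0],[-0.4,0.4,0.35,0],[0,1.2,0,0]]]'
python3 -m creep '[[[0,1.8,0,0],[0,1.6,0,0],[0,0.6,0,0],[0,0,0,0],[0,0,0,0]]]'
python3 - <<'E'
from h import *
b=vision.snapshot("side"); go((.585,.12,.095))
cv2.imwrite("pics/side12.png",b[:,:,::-1])
cv2.imwrite("pics/g12.png",cv2.resize(b[140:220,225:305,::-1],(640,640),interpolation=cv2.INTER_CUBIC)[:600])
pred((225,140),8,manip.read_state()["position"],-2.8018,.03,[(.585,.116),(.585,.12),(.585,.124)],.065,.028,-.0025)
E
```

```text
clock: 15.9
position: [0.5859, 0.1196, 0.1347]
orientation: [-1.571, -0.001, -2.803]
force: [0.2, -0.2, -0.8]
opening: 0.0588
clock: 16.32
position: [0.5838, 0.1206, 0.0951]
orientation: [-1.572, -0.002, -2.801]
force: [-0.9, -0.1, -0.2]
opening: 0.0587
t 16.37 p [0.5848 0.1206 0.0962] yaw -2.8013 open 0.0592 F [-0.4 -0.6 -0.1] q6 1.3
(0.585, 0.12, 0.095) shift cm [0.   0.12 0.06] rows 0.0
finger tip [[264. 349.]] [[328. 354.]]
lid disc [226. 232.] [424. 333.]
lid disc [223. 178.] [423. 278.]
(0.585, 0.116) rim [244. 308.] [425. 404.] base [253. 478.] [427. 578.]
(0.585, 0.12) rim [237. 314.] [419. 410.] base [246. 484.] [421. 584.]
(0.585, 0.124) rim [231. 320.] [412. 416.] base [240. 490.] [415. 591.]
```

View pics/g12.png

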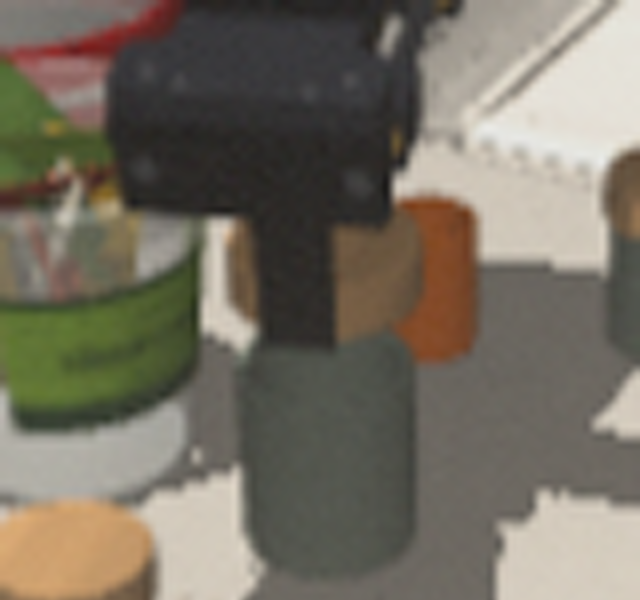

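```bash
python3 -c "
from h import *
go((.5858,.1185,.068))"
python3 -m creep '[[[0,0.5,0.1,0],[0,0.7,0.15,0],[0,0.8,0,0],[0,0.5,0,0],[0,0.2,0,0],[0,0,0,0],[0,0,0,0]]]'
python3 - <<'E'
from h import *
b=vision.snapshot("side"); go((.5858,.1185,.068))
cv2.imwrite("pics/g13.png",cv2.resize(b[140:220,225:305,::-1],(640,640),interpolation=cv2.INTER_CUBIC)[:600])
E
```

```text
t 16.37 p [0.5848 0.1206 0.0962] yaw -2.8013 open 0.0592 F [-0.4 -0.6 -0.1] q6 1.3
(0.5858, 0.1185, 0.068) shift cm [-0.02  2.82  0.23] rows 0.7
clock: 16.95
position: [0.5861, 0.1179, 0.0689]
orientation: [-1.571, -0.0, -2.802]
force: [-0.8, 0.1, 0.3]
opening: 0.059
t 17.0 p [0.5862 0.1179 0.0691] yaw -2.8018 open 0.0585 F [ 0.4  0.8 -1.2] q6 1.3
(0.5858, 0.1185, 0.068) shift cm [ 0.02  0.11 -0.07] rows 0.0
```

View pics/g13.png

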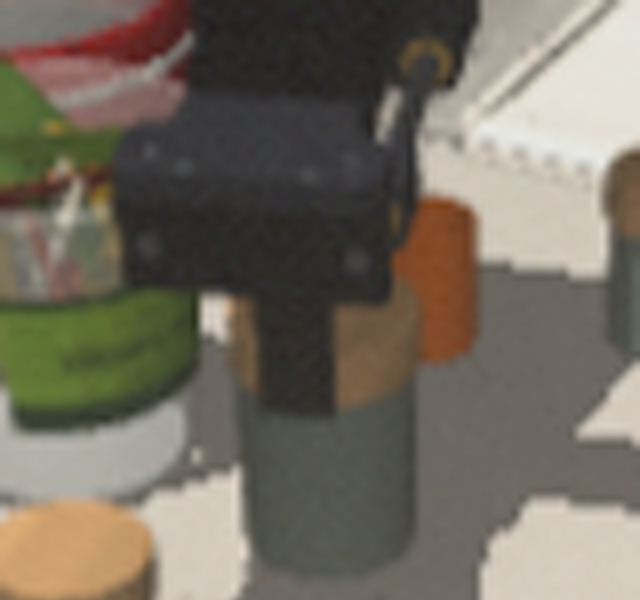

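```bash
python3 -m creep '[[[0,0.13,0,0],[0,0,0,0],[0,0,0,0]]]'
python3 -m creep '[[[0,0,0,0],[0,0,0,0],[0,0,0,0],[0,0,0,0],[0,-1,0,0],[0,-2.5,0,0],[0,-3,0,0],[0,-2,0,0]]]' 1
python3 - <<'E'
from h import *
b=vision.snapshot("side"); 
cv2.imwrite("pics/side14.png",b[:,:,::-1])
cv2.imwrite("pics/g14.png",cv2.resize(b[140:220,225:305,::-1],(640,640),interpolation=cv2.INTER_CUBIC)[:600])
cv2.imwrite("pics/p14s.png",cv2.resize(b[190:255,290:350,::-1],None,fx=9,fy=9,interpolation=cv2.INTER_CUBIC))
go((.412,.172,.15),(.412,.172,.009))
E
```

```text
clock: 17.25
position: [0.5861, 0.1179, 0.0678]
orientation: [-1.571, 0.0, -2.802]
force: [0.7, -0.3, -0.4]
opening: 0.0589
clock: 17.92
position: [0.587, 0.118, 0.156]
orientation: [-1.57, 0.002, -2.802]
force: [0.9, 0.4, 1.3]
opening: 0.0867
t 17.97 p [0.5896 0.1182 0.1606] yaw -2.8016 open 0.0867 F [1.8 1.3 2.6] q6 1.3
(0.412, 0.172, 0.15) shift cm [ 14.96   0.9  -10.99] rows 4.5
(0.412, 0.172, 0.009) shift cm [ 0.13 14.1  -0.04] rows 3.4
```

View pics/g14.png

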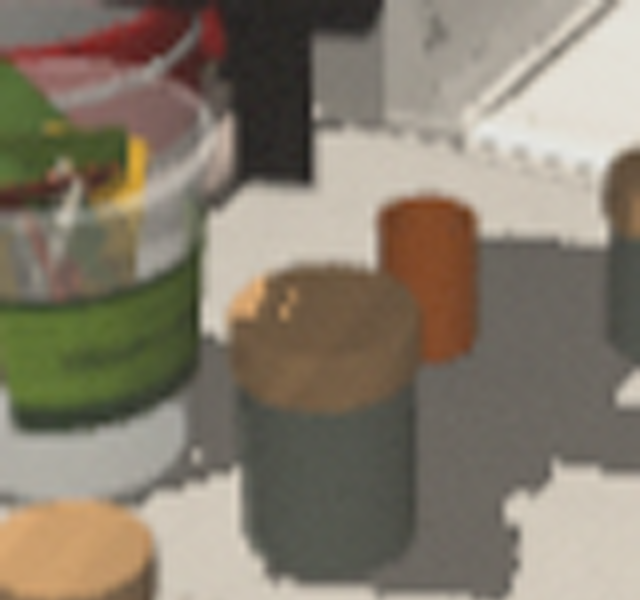

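View pics/p14s.png

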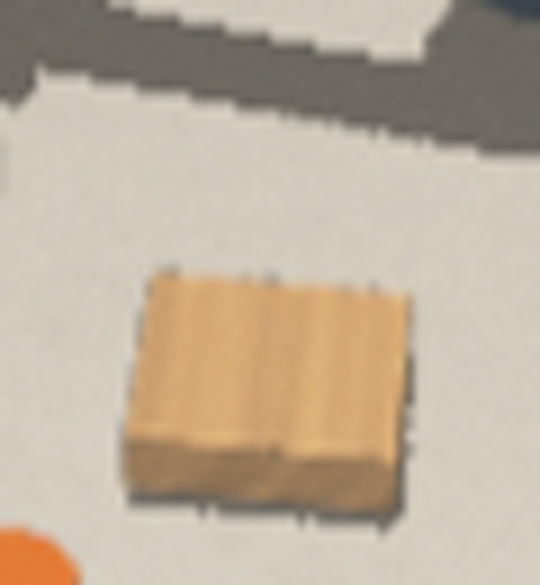

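The large lid is seated (230–420 on the jar at 239–416). The square lid's top corners in the crop are (153,272), (412,293), (395,458) and (127,436).

Run:
```python
from h import *
q=ray("side",[np.array(c)/9.-.5+[290,190] for c in((153,272),(412,293),(395,458),(127,436))],.026); d=np.roll(q,-1,0)-q
print(q.mean(0),np.degrees(np.arctan2(d[:,1],d[:,0]))%90,np.linalg.norm(d,axis=1))
```

```text
[0.41197083 0.17629044] [20.07638434 18.490054   20.44611571 19.89508714] [0.06710891 0.06721094 0.06546359 0.06760795]
```

```bash
python3 -m creep '[[[1.2,0.1,-0.9,0],[2.8,0.1,-2,0],[3.2,0.1,-2.4,0],[3.2,0.1,-2.4,0],[2.6,0.1,-1.9,0],[1.4,0.1,-0.9,0],[0.5,0,-0.5,0],[0,0,0,0]]]'
python3 -m creep '[[[0,0,0,0],[0,0,0,0]]]'
python3 -c "
from h import *
go((.4125,.173,.15),(.4125,.173,.009))"
```

```text
clock: 18.63
position: [0.4084, 0.1726, 0.1474]
orientation: [-1.571, 0.001, -2.8]
force: [-0.4, -0.5, -0.3]
opening: 0.0869
clock: 18.8
position: [0.4105, 0.1718, 0.1475]
orientation: [-1.57, 0.002, -2.802]
force: [-0.4, -0.2, 0.3]
opening: 0.087
t 18.8 p [0.4105 0.1718 0.1475] yaw -2.8022 open 0.087 F [-0.4 -0.2  0.3] q6 1.45
(0.4125, 0.173, 0.15) shift cm [-0.23 -0.25 -0.05] rows 0.1
(0.4125, 0.173, 0.009) shift cm [ 2.00e-02  1.41e+01 -1.00e-02] rows 3.4
```

Descend to just above the slab first, then look.

```bash
python3 -m creep '[[[-0.2,1.5,-0.1,0],[0,3,0,0],[0,3,0,0],[0,2.5,0,0],[0,0.8,0,0],[0,0,0,0],[0,0,0,0]]]'
python3 - <<'E'
from h import *
b=vision.snapshot("side"); go((.4125,.173,.009))
cv2.imwrite("pics/g15.png",cv2.resize(b[160:260,270:370,::-1],(600,600),interpolation=cv2.INTER_CUBIC))
E
```

```text
clock: 19.38
position: [0.4114, 0.1734, 0.0391]
orientation: [-1.571, -0.0, -2.802]
force: [-0.8, -0.4, 0.3]
opening: 0.0872
t 19.43 p [0.4121 0.1737 0.04  ] yaw -2.8023 open 0.0869 F [0.2 0.4 1.6] q6 1.45
(0.4125, 0.173, 0.009) shift cm [-0.01  3.1   0.07] rows 0.7
```

View pics/g15.png

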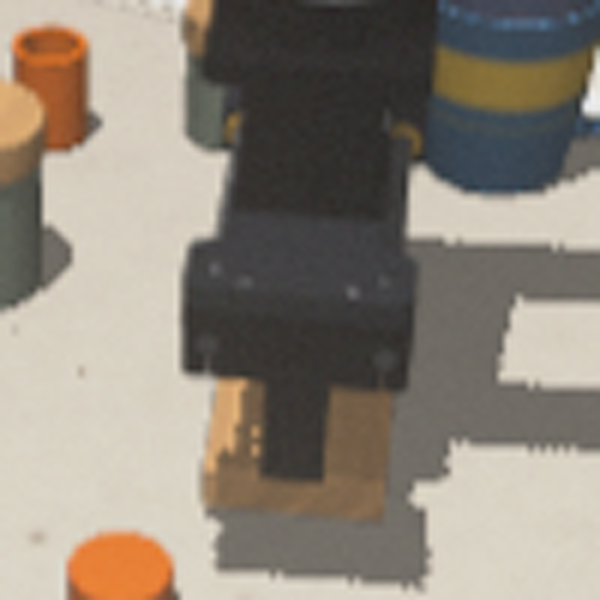

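Run:
```python
from h import *
p=np.array([.412,.1735,.04]); yaw=-2.8022; z=np.array([-np.sin(yaw),np.cos(yaw),0])
f=lambda q:((proj("side",q)[0]-[270,160]+.5)*6).round()
print("tip outer at .04",f(p-z*.0585),"inner",f(p-z*.0435),"inner at .026",f(p-z*.0435-[0,0,.014]),"lid edge if centred",f(p-z*.034-[0,0,.014]))
```

```text
tip outer at .04 [294. 487.] inner [297. 461.] inner at .026 [295. 491.] lid edge if centred [297. 474.]
```

```bash
python3 -m creep '[[[0,0.5,-0.15,0],[0,0,-0.1,0],[0,0.2,0,0],[0,0,0,0]]]'
python3 - <<'E'
from h import *
go((.4115,.176,.009))
E
```

```text
clock: 19.77
position: [0.41, 0.1761, 0.0321]
orientation: [-1.571, 0.001, -2.802]
force: [-0.4, -0.3, -0.3]
opening: 0.0871
t 19.77 p [0.41   0.1761 0.0321] yaw -2.8015 open 0.0871 F [-0.4 -0.3 -0.3] q6 1.46
(0.4115, 0.176, 0.009) shift cm [-0.14  2.31  0.06] rows 0.6
```

```bash
python3 -m creep '[[[-0.1,0.4,0,0],[0,0.4,0,0],[0,0.4,0,0],[0,0,0,0]]]'
python3 -m creep '[[[0,0.5,0,0],[0,0.4,0,0],[0,0.2,0,0],[0,0,0,0],[0,0,0,0]]]'
python3 -m creep '[[[0,0,0,0],[0,0,0,0],[0,0,0,0],[0,0,0,0],[0,0,0,0],[0,0,0,0]]]' 0
python3 -c "
from h import *
go()"
```

```text
clock: 20.1
position: [0.4098, 0.176, 0.0187]
orientation: [-1.571, -0.002, -2.802]
force: [-0.4, 0.8, -0.8]
opening: 0.0871
clock: 20.52
position: [0.4105, 0.1762, 0.0085]
orientation: [-1.571, -0.001, -2.802]
force: [0.3, 0.1, 0.5]
opening: 0.087
clock: 21.02
position: [0.4109, 0.1762, 0.009]
orientation: [-1.571, 0.0, -2.802]
force: [-0.4, -0.9, 1.5]
opening: 0.068
t 21.02 p [0.4109 0.1762 0.009 ] yaw -2.8018 open 0.068 F [-0.4 -0.9  1.5] q6 1.46
```

```bash
python3 -m creep '[[[0,-1,0,0],[0,-2.5,0,0],[0,-4,0,0],[0,-4,0,0],[0,-2.5,0,0],[0,-1,0,0],[0,0,0,0]]]'
python3 -c "
from h import *
go((.518,.391,.15))"
```

```text
clock: 21.6
position: [0.4126, 0.1768, 0.1621]
orientation: [-1.57, 0.006, -2.802]
force: [-0.0, 0.3, -1.3]
opening: 0.0678
t 21.6 p [0.4126 0.1768 0.1621] yaw -2.8018 open 0.0678 F [-0.   0.3 -1.3] q6 1.46
(0.518, 0.391, 0.15) shift cm [-17.07   1.3  -16.68] rows 5.7
```

```bash
python3 -m creep '[[[-1,0,-1,0],[-2.4,0.1,-2.4,0],[-2.9,0.2,-2.8,0],[-2.9,0.2,-2.8,0],[-2.9,0.2,-2.8,0],[-2.6,0.2,-2.5,0],[-1.7,0.2,-1.7,0],[-0.7,0,-0.7,0]]]'
python3 -m creep '[[[0,0,0,-0.1],[0,0,0,-0.12],[0,0,0,-0.12],[0,0,0,-0.12],[0,0,0,-0.12],[0,0,0,-0.12],[0,0,0,-0.12],[0,0,0,-0.12]]]'
python3 -m creep '[[[0,0,0,0],[0,0,0,0]]]'
python3 - <<'E'
from h import *
b=vision.snapshot("side"); go((.518,.391,.095)); print("jaw dir",np.degrees(manip.read_state()["orientation"][2]+np.pi/2)%90)
cv2.imwrite("pics/side16.png",b[:,:,::-1])
cv2.imwrite("pics/g16.png",cv2.resize(b[190:310,165:285,::-1],(600,600),interpolation=cv2.INTER_CUBIC))
E
```

```text
clock: 22.27
position: [0.5152, 0.3926, 0.1436]
orientation: [-1.571, -0.005, -2.8]
force: [-0.4, -0.5, -0.9]
opening: 0.0674
clock: 22.93
position: [0.5148, 0.3891, 0.1453]
orientation: [-1.574, -0.003, -1.856]
force: [0.1, 0.5, -0.7]
opening: 0.0677
clock: 23.1
position: [0.5152, 0.3896, 0.146]
orientation: [-1.573, -0.002, -1.866]
force: [-0.4, -0.7, -1.1]
opening: 0.0678
t 23.15 p [0.5154 0.3898 0.1463] yaw -1.866 open 0.0677 F [ 0.1 -0.  -0.9] q6 0.82
(0.518, 0.391, 0.095) shift cm [-0.2   5.13  0.22] rows 1.2
jaw dir 73.08686612178983
```

View pics/g16.png

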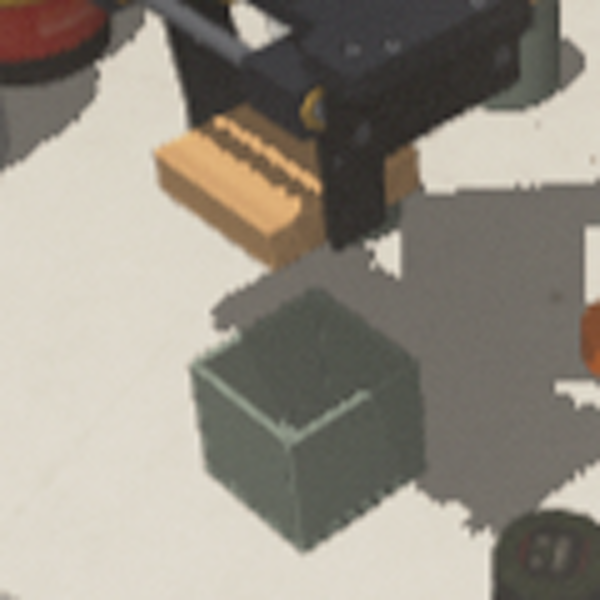

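Run:
```python
from h import *
P=lambda L:[np.array(c)/5.-.5+[165,190]+.1 for c in L]
p=np.array([.5154,.3898,.1463]); yaw=-1.866; x=np.array([np.cos(yaw),np.sin(yaw)]); z=np.array([-np.sin(yaw),np.cos(yaw)])
q=ray("side",P([(157,155),(274,235),(418,155)]),p[2]+.017); print("lid L,F,R rel tool x,z",((q-p[:2])@np.c_[x,z]).round(4))
j=ray("side",P([(192,368),(292,440),(421,363)]),.06); c=(j[0]+j[2])/2; print("jar LR mid",c,j); d=np.diff(j,axis=0); print(np.degrees(np.arctan2(d[:,1],d[:,0]))%90,np.linalg.norm(d,axis=1))
d=np.diff(q,axis=0); print(np.degrees(np.arctan2(d[:,1],d[:,0]))%90,np.linalg.norm(d,axis=1))
```

```text
lid L,F,R rel tool x,z [[-0.0366  0.0274]
 [-0.035  -0.0377]
 [ 0.0284 -0.0383]]
jar LR mid [0.51449201 0.39443215] [[0.55271324 0.41619467]
 [0.49642086 0.43011688]
 [0.47627077 0.37266963]]
[76.10838367 70.67126537] [0.05798845 0.06087867]
[74.50789967 72.48009709] [0.06504773 0.06345032]
```

```bash
python3 -m creep '[[[-0.1,1,0.2,-0.007],[0,2,0.1,0],[0,2,0,0],[0,0.9,0,0],[0,0,0,0],[0,0,0,0]]]'
python3 - <<'E'
from h import *
b=vision.snapshot("side"); go((.5185,.390,.0625)); print("jaw dir",np.degrees(manip.read_state()["orientation"][2]+np.pi/2)%90)
cv2.imwrite("pics/g17.png",cv2.resize(b[220:310,185:275,::-1],(720,720),interpolation=cv2.INTER_CUBIC)[:600])
E
```

```text
clock: 23.65
position: [0.5189, 0.3904, 0.0878]
orientation: [-1.572, -0.001, -1.856]
force: [0.6, 0.2, -1.3]
opening: 0.0673
t 23.7 p [0.5197 0.391  0.0891] yaw -1.8553 open 0.0677 F [0.8 0.5 0.2] q6 0.81
(0.5185, 0.39, 0.0625) shift cm [ 0.13  2.66 -0.09] rows 0.6
jaw dir 73.69901452750804
```

View pics/g17.png

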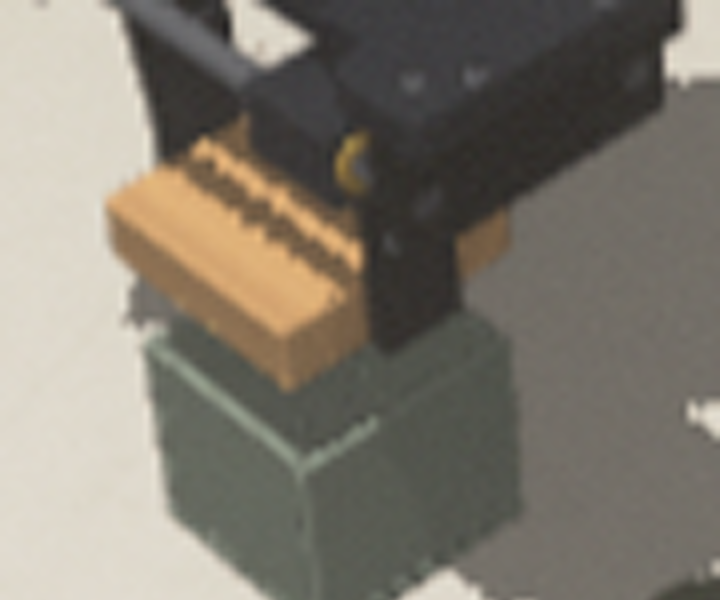

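Run:
```python
from h import *
P=lambda L:[(np.array(c)+.5)/8.-.5+[185,220] for c in L]
zl=.0885-.002; yaw=-1.8553; A=np.c_[[np.cos(yaw),np.sin(yaw)],[-np.sin(yaw),np.cos(yaw)]]
q=ray("side",P([(112,250),(290,390),(510,248)]),zl); j=ray("side",P([(147,345),(303,468),(512,345)]),.06)
print(((q-j)@A*1000).round(1)); 
t=ray("side",P([(105,205),(285,335),(510,205)]),zl+.019); print("top based",((t-j)@A*1000).round(1))
```

```text
[[-0.9  7.2]
 [-1.6 -1.1]
 [ 4.   3.1]]
top based [[-3.9  1.9]
 [-2.6 -3.5]
 [ 0.4 -2.5]]
```

```bash
python3 -m creep '[[[0.05,0.5,-0.12,0],[0,0.6,0,0],[0,0.5,0,0],[0,0.4,0,0],[0,0.2,0,0],[0,0,0,0],[0,0,0,0]]]'
python3 - <<'E'
from h import *
b=vision.snapshot("side"); go((.5185,.390,.0625))
cv2.imwrite("pics/g18.png",cv2.resize(b[220:310,185:275,::-1],(720,720),interpolation=cv2.INTER_CUBIC)[:600])
E
```

```text
clock: 24.28
position: [0.518, 0.3906, 0.0666]
orientation: [-1.571, -0.0, -1.855]
force: [-1.1, -0.4, -1.1]
opening: 0.0674
t 24.33 p [0.5181 0.3907 0.0668] yaw -1.8548 open 0.0678 F [ 0.3  0.  -1.3] q6 0.81
(0.5185, 0.39, 0.0625) shift cm [0.06 0.43 0.05] rows 0.1
```

View pics/g18.png

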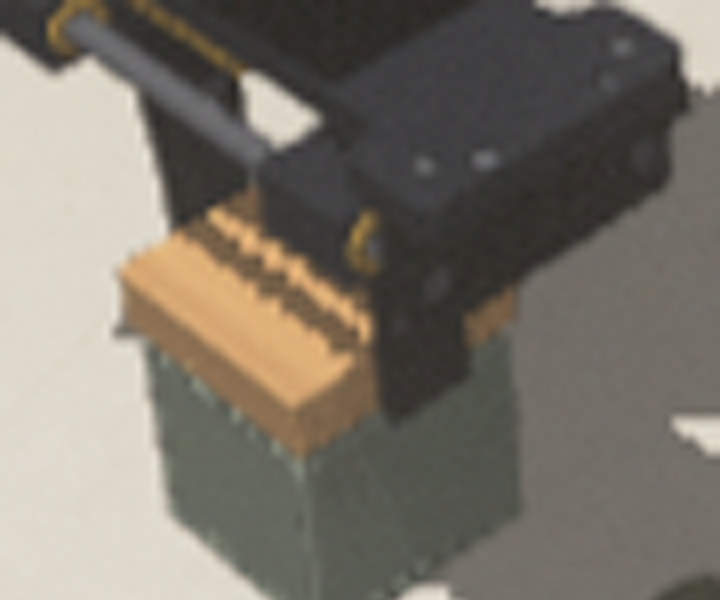

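```bash
python3 -m creep '[[[0.1,0.1,-0.1,0],[0,0.15,0,0],[0,0.15,0,0],[0,0.05,0,0],[0,0,0,0],[0,0,0,0]]]'
python3 - <<'E'
from h import *
b=vision.snapshot("side"); go((.5185,.390,.0625))
cv2.imwrite("pics/g19.png",cv2.resize(b[220:310,185:275,::-1],(720,720),interpolation=cv2.INTER_CUBIC)[:600])
E
```

```text
clock: 24.83
position: [0.5168, 0.39, 0.0622]
orientation: [-1.571, -0.0, -1.855]
force: [0.5, 0.1, -0.3]
opening: 0.0678
t 24.88 p [0.5168 0.39   0.0622] yaw -1.8548 open 0.0675 F [-0.  -0.2 -0.9] q6 0.81
(0.5185, 0.39, 0.0625) shift cm [-0.05 -0.03  0.16] rows 0.0
```

View pics/g19.png

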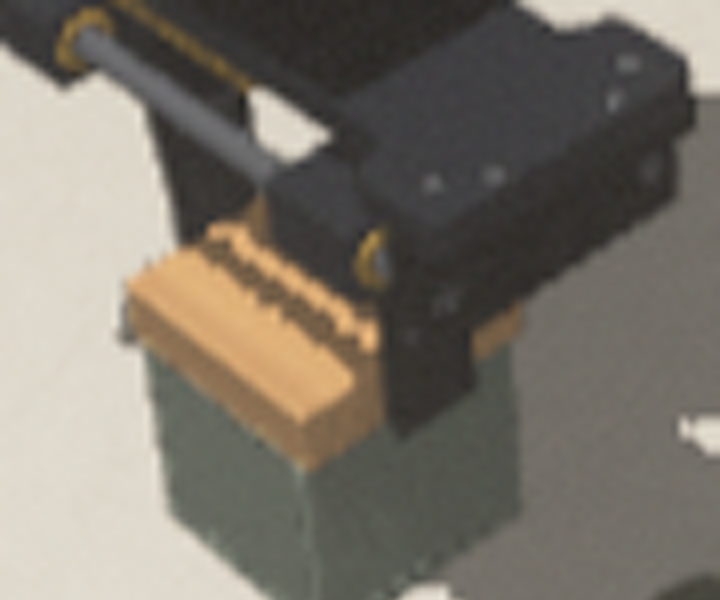

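```bash
python3 -m creep '[[[0,0,0,0],[0,0,0,0],[0,0,0,0],[0,0,0,0],[0,0,0,0],[0,-1,0,0],[0,-2,0,0],[0,-3,0,0]]]' 1
python3 -m creep '[[[0,-2.5,0,0],[2,-1,0,0],[3,0,-2,0],[3,0,-3,0],[3,0,-3,0],[3,0,-3,0],[1.5,0,-1.5,0],[0,0,0,0]]]'
python3 - <<'E'
from h import *
b=vision.snapshot("side");a=vision.snapshot("top"); go()
cv2.imwrite("pics/side20.png",b[:,:,::-1]);cv2.imwrite("pics/top20.png",a[:,:,::-1])
cv2.imwrite("pics/g20.png",cv2.resize(b[220:310,185:275,::-1],(720,720),interpolation=cv2.INTER_CUBIC)[:600])
E
```

```text
clock: 25.55
position: [0.5148, 0.3887, 0.1202]
orientation: [-1.575, -0.004, -1.855]
force: [0.8, 0.0, -0.6]
opening: 0.0868
clock: 26.22
position: [0.3517, 0.2756, 0.1572]
orientation: [-1.572, -0.001, -1.854]
force: [0.1, 0.5, -0.0]
opening: 0.087
t 26.32 p [0.3557 0.2775 0.1585] yaw -1.8547 open 0.0869 F [ 0.2  0.2 -0.8] q6 0.77
```

View pics/g20.png

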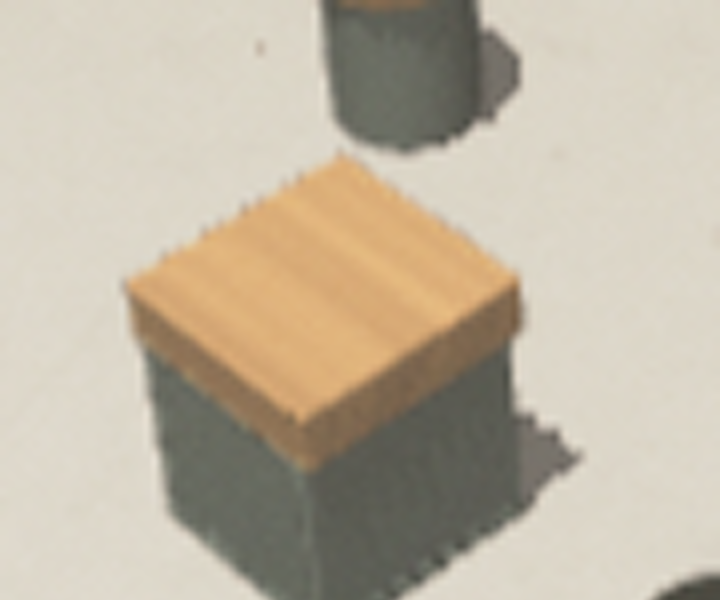

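View pics/top20.png

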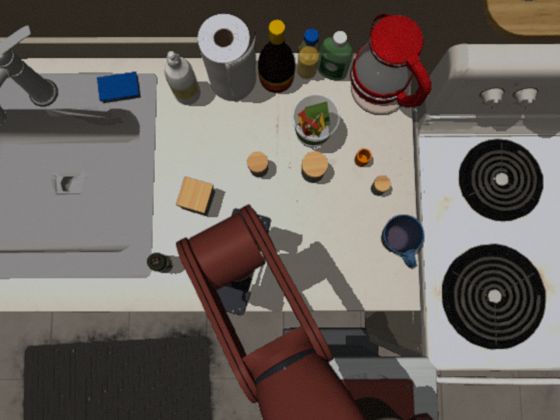

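View pics/side20.png

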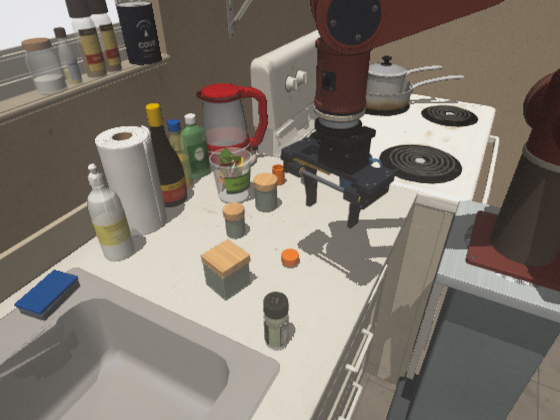

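Run:
```python
import cv2,numpy as np
t=cv2.imread("pics/top20.png"); s=cv2.imread("pics/side20.png")
c=lambda im,x,y,w=44: cv2.resize(im[y-22:y+22,x-22:x+22],(264,264),interpolation=cv2.INTER_CUBIC)
o=np.vstack([np.hstack([c(t,*p) for p in((258,164),(314,167),(381,186))]),np.hstack([c(s,*p) for p in((234,222),(265,195),(307,174))])])
cv2.imwrite("pics/fin.png",o)
```

```text
(no output)
```

View pics/fin.png

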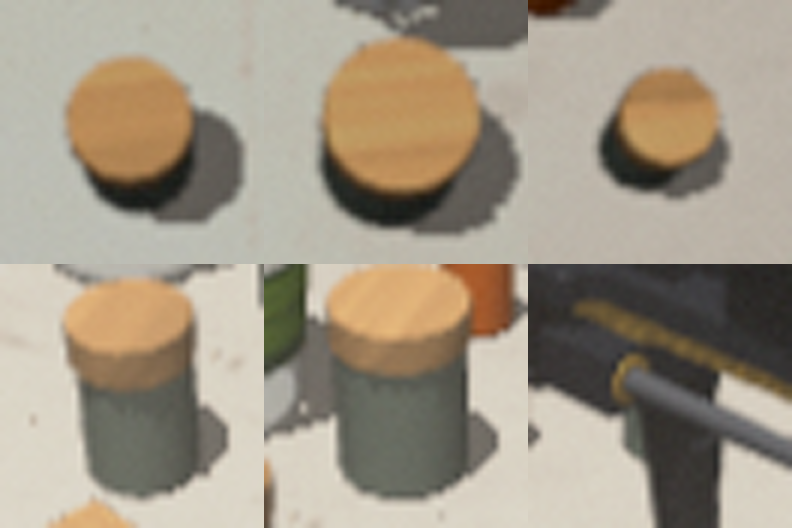

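Run:
```python
from h import *
for n,c,o,h in(("med",(129,118),(236,142),.074),("lar",(401-264,116),(292,145),.084),("sma",(668-528,117),(359,164),.069)): print(n,ray("top",(np.array(c)+.5)/6-.5+o,h))
```

```text
med [[0.59251536 0.24622436]]
lar [[0.58341615 0.11629382]]
sma [[ 0.5418603  -0.03790314]]
```

Each round lid's centre is within about 2 mm of where its jar's rim was first seen in the same camera, and the gripper is clear. I'm handing in.

```bash
python3 -c "
from rig import manip
print(manip.finish_job())"
```

```text
the job is handed in; nothing more can be done
None
```

I took the pile apart from the top (small, medium, large, square) and put each wooden lid on its own grey-green jar. The job was handed in at about 26 s.

- **Round lids:** In the last top view the small, medium and large lids sit within about 2 mm of their jars' first-seen centres, and all look flat. The medium lid is the furthest off, about 2 mm, well inside the 7 mm play.
- **Square lid:** It lies flat with its sides parallel to the jar's, turned about 54° to match it, with a small overhang of about 2 mm all round.
- **Left alone:** The mug, spice jar, orange jar and orange lid looked unmoved. The force readings I took stayed below about 7 N.
- **Disagreement:** The two cameras differed by about 7 mm in y. I settled it by comparing lid and jar in the side view just before each placing.
- **Not seen at the end:** In the last side view the arm hid the small jar. Its seating rests on an earlier clear side view and the final top view.

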